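# Strap down a prism mould and set its hand nut

## Task

Get the empty three-bay casting mould ready: first press both hinged hold-down straps down until their spring clips snap and hold them shut, then screw the knurled hand nut in the middle of the mould clockwise until it bottoms out, and back it off a quarter turn so the walls keep some play. Finish still holding the nut steady between the gripper's fingers at that setting (do not let go), and leave the other things on the table where they are.

Things in the scene. Friction and masses are not known exactly. Their poses are not given: they have to be found in the camera images.
- mould: dark steel three-bay mould bolted down; base plate 200 (x) x 250 (y) x 12 mm, walls up to 52. Origin: centre of its underside on the table; z up, y from the clip side to the strap hinges, x away from the robot at yaw 0 (yaw up to 0.45 rad either way). Straps cross it along y at x = -60 and +60; between them a bridge plate along y (50 wide, top at z 58) carries the nut at x = y = 0.
- near_strap (a joint): robot-side strap (rad): opening angle, 0 = shut on the walls, starts 0.4 to 0.65 (free end raised). Steel bar 24 wide, 6 thick, 162 long; hinge at mould (-0.060, 0.092, 0.058) m, axis along mould x. Stays where left; a sprung clip resists with up to 11 N at the pad from 0.08 to 0.04; below that it snaps over the end roller, pulls the strap to 0 and holds it. Shut: below 0.03.
- near_strap_pad (a point): centre of the top face of the round black press pad (30 mm across, 6 high) near the free end of the strap on the robot side, 130 mm from its hinge; it swings with the strap. When shut it lies at mould-frame (-0.060, -0.038, 0.066); the sprung clip stands 40 mm further out towards the mould's -y side and 1 mm higher.
- far_strap (a joint): far-side strap (rad): opening angle, 0 = shut on the walls, starts 0.4 to 0.65 (free end raised). Steel bar 24 wide, 6 thick, 162 long; hinge at mould (+0.060, 0.092, 0.058) m, axis along mould x. Stays where left; a sprung clip resists with up to 11 N at the pad from 0.08 to 0.04; below that it snaps over the end roller, pulls the strap to 0 and holds it. Shut: below 0.03.
- far_strap_pad (a point): centre of the top face of the round black press pad (30 mm across, 6 high) near the free end of the strap on the far side, 130 mm from its hinge; it swings with the strap. When shut it lies at mould-frame (+0.060, -0.038, 0.066); the sprung clip stands 40 mm further out towards the mould's -y side and 1 mm higher.
- cap_nut (a joint): angle (rad) the nut is unscrewed: 0 = bottomed out (hard stop), grows anticlockwise seen from above (right-hand thread, clockwise tightens). Starts at 1.9 to 3.4; rises 8 mm per full turn; turns at about 0.1 N m and stays where it is left. A quarter turn back from the stop is 1.57.
- nut_grip (a point): on the axis, half-way up, of the knurled aluminium nut: upright round cap 44 mm across, 32 high, on a boss 30 across. At mould (0, 0, 0.090) m when bottomed, 32 mm above the bridge plate. A dark rib on its top runs from centre to rim; it points to the mould's -x (robot) side when bottomed and turns with the nut.
- brush: bystander, leave alone: brush lying beside the mould's hinge side
- wrench: bystander, leave alone: steel wrench lying beside the mould's clip side
- collar: bystander, leave alone: small loose steel ring, 34 mm across and 14 high, lying on the robot side of the mould
- bowl: bystander, leave alone: black mixing bowl, 120 across and 65 high
- bar: bystander, leave alone: pale cast bar 160 x 40 x 40 mm lying behind the mould
- tin: bystander, leave alone: plain steel can, 70 across and 100 high
- scraper: bystander, leave alone: spatula lying on the table

How it is judged:
By the outcome, as a careful person would: the job done as asked, in the order asked, and still so for the second after the job is handed in, while the arm keeps its last pose, push and grip.
It also fails if it takes over 72 s, if anything falls off the work surface, if the arm or the gripper's body presses on something with over 40 N, if the wrist force passes 120 N, or if a joint passes its speed limit or range.

## Robot

A 6-joint arm with a two-finger parallel gripper is mounted at the origin on the work surface. World frame = base frame: x ahead of the robot, y to its left, z up, the work surface at z = 0. Lengths are in mm, angles in rad, forces in N, time in s.
With the tool pointing down it reaches from about 300 to 750 mm from the base axis. Payload 8.5 kg.
Tool frame: the origin (TCP) lies midway between the tips of the shut fingers; the grasp point (between the pads) lies arm.tcp_to_grasp behind it (arm.tcp_to_grasp is the distance from the TCP to the grasp point, in mm); z points along the fingers, y is the direction in which the jaws open and shut (so a half turn about z gives the same grasp; the last joint's range is limited). The gripper opens to 88 mm and grips with 3 to 60 N. Pads are 18 mm wide; open, the fingers measure 123 mm over their backs; the gripper's body (75 mm by 187 mm) begins 45 mm behind the grasp point.
Start: joints at [1.033, 0.381, 1.297, -0, 1.464, -0.215], TCP at [174.464, 521.577, 201.948] pointing down, gripper open.
Joint ranges: [-3.11, 3.11], [-0.89, 2.33], [0.22, 2.48], [-1.42, 4.56], [0.17, 2.85], [-2.88, 2.88]. Speed limits (rad/s): [2.39, 2.39, 3.14, 3.14, 3.14, 3.14].

## Interface

Orientations are given as a 3x3 rotation matrix whose columns are the frame's x, y, z axes.
In Python, from bench import arm, vision gives the robot as it stands.
- The arm moves only by the tool drive_tool, never from a script. Its argument "deltas" is a list of rows, each a list of 3 entries, a list of its own where there are three numbers: the shift along the tool's x, y, z in m, then the turn, a rotation vector about the tool's x, y, z in rad, then the finger opening in m, from 0 to 0.0881. In form: [[[dx, dy, dz], [ax, ay, az], claw], ...]. A call has 1 to 5 rows; each row shifts and turns the commanded pose from where the row before left it, along the tool's axes as they then stand; what a row does not reach is not made up. A row lasts 1/10 s, in which the tool goes at most 50 mm and 8.59 degrees, less where a joint would pass 70% of its speed; a pose out of reach is approached as far as the arm can. A call with a gripper value outside its range is refused whole. The fingers move at their own pace and stop on an object; "squeeze" is the grip in N (left out, the last holds). Time passes only in rows, so rows that do not move let the fingers close. It gives the time, the measured TCP pose, the force and the opening at its end, in the units of the state.
- arm.state(): the state, without advancing time (a new reading comes with each control period).
- vision.read_camera(name): name is "scene" or "top" or "wrist"; returns a dict with "image" (420x560x3 uint8, red, green, blue), "fx", "fy", "cx", "cy" (pixels), "T" (4x4, takes a point from camera to world coordinates). Camera axes: x right, y down, z forward; pixel columns grow to the right and rows downward; lengths in mm; the calibration is good to about 2 mm. The wrist camera is an equidistant fisheye: a pixel r from the principal point sees the ray r / f radians off the axis. A picture is of the moment at which its call begins. There is no depth.
- arm.hand_in(): hands the job in, once; it reports no verdict.
The state is a dict: "time": time; "qpos": joint angles; "qvel": joint speeds; "tau": joint torques, N m; "eef_pos": TCP position; "tool_rot": TCP orientation; "contact_force": force on the tool from outside, world axes, zero at the start; "moment": the same for the moment, N m; "width": opening from 0.0 (shut) to 1.0 (fully open).
Only numpy, scipy, OpenCV 4.12 (cv2) and the standard library are available. Lean on these libraries where they do the work, as an engineer would, in place of code of your own. Each camera call takes 0.05 s, during which the arm holds its last target.

## Working session

There is one attempt and no reset: what is moved stays moved. The work goes in short steps, Python scripts to look and compute and a tool call to move; the robot and the scene stay as the last step left them, time stands still between calls to the robot, and variables do not carry over. Pictures are saved under pics/ and viewed, and the job is handed in when it is done.

Besides the shell and the picture viewer there is one more tool, called after "Emit:" as name(argument=value, ...), one argument or row to a line, values as JSON. drive_tool: Moves the arm, as the interface text tells. Its arguments: {"type":"object","properties":{"deltas":{"type":"array","items":{"type":"array"}},"squeeze":{"type":"number"}},"required":["deltas"]}

```bash
mkdir -p pics; ls; python3 - <<'E'
from bench import arm, vision
import cv2,numpy as np
print(arm.state(), arm.tcp_to_grasp)
for n in ["scene","top","wrist"]:
    c=vision.read_camera(n)
    cv2.imwrite(f"pics/{n}0.png",c["image"][:,:,::-1])
    np.savez(f"{n}0.npz",**c)
    print(n,c["fx"],c["fy"],c["cx"],c["cy"],np.round(c["T"],3).tolist())
E
```

```text
pics
{'time': 0.0, 'qpos': array([ 1.03269364e+00,  3.81211196e-01,  1.29823158e+00, -7.55547449e-06,
        1.46356699e+00, -2.15274561e-01]), 'qvel': array([ 0.00133231, -0.00012047,  0.00012784,  0.00130299,  0.00041899,
       -0.00090713]), 'tau': array([ 1.74446373e-03, -4.37929344e+01, -2.24549764e+01,  7.14696385e-02,
        3.52997391e-02, -1.11009911e-04]), 'eef_pos': array([174.31399144, 521.31553781, 201.33947605]), 'tool_rot': array([[-9.48342142e-01,  3.17248583e-01, -7.19830163e-04],
       [ 3.17249262e-01,  9.48341403e-01, -1.22069912e-03],
       [ 2.95379681e-04, -1.38600601e-03, -9.99998996e-01]]), 'contact_force': array([-0.63565364,  0.34023449, -0.32740868]), 'moment': array([-0.04490368,  0.02120728, -0.02857277]), 'width': 1.0005946004967246} 18.700000000000003
scene 385.1534147413241 385.1534147413241 273.9396969023045 209.64389789656798 [[0.362, 0.659, -0.659, 1428.573], [0.932, -0.259, 0.252, -328.071], [-0.005, -0.706, -0.708, 989.543], [0.0, 0.0, 0.0, 1.0]]
top 396.2674728147463 396.2674728147463 279.1789513823219 203.1026217273575 [[0.02, -0.985, 0.174, 389.87], [-1.0, -0.018, 0.011, -8.29], [-0.008, -0.174, -0.985, 1075.972], [0.0, 0.0, 0.0, 1.0]]
wrist 325.19226210127806 325.19226210127806 282.71069526859475 206.066194264938 [[0.318, 0.904, 0.288, 98.532], [0.948, -0.302, -0.098, 545.963], [-0.002, 0.304, -0.953, 384.131], [0.0, 0.0, 0.0, 1.0]]
```

View pics/top0.png

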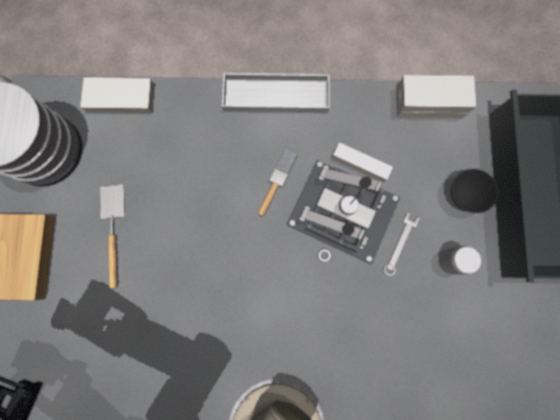

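View pics/scene0.png

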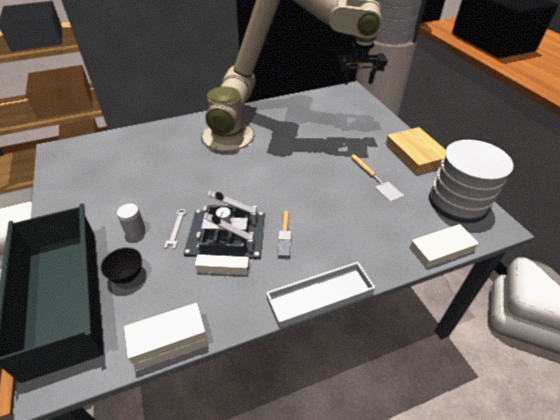

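View pics/wrist0.png

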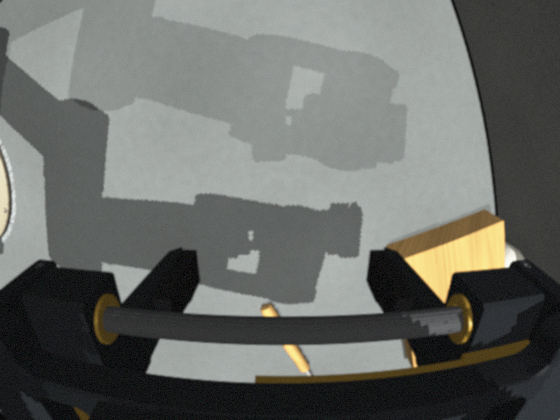

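The top view shows the mould around (345,210), with the brush to its left, the wrench to its right, the bar behind it and the collar at (324,256). I'll zoom in.

```bash
python3 - <<'E'
import cv2
im=cv2.imread("pics/top0.png")[135:285,250:440]
cv2.imwrite("pics/topz.png",cv2.resize(im,None,fx=4,fy=4,interpolation=cv2.INTER_CUBIC))
im=cv2.imread("pics/scene0.png")[170:290,150:310]
cv2.imwrite("pics/scenez.png",cv2.resize(im,None,fx=5,fy=5,interpolation=cv2.INTER_CUBIC))
E
```

```text
(no output)
```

View pics/topz.png

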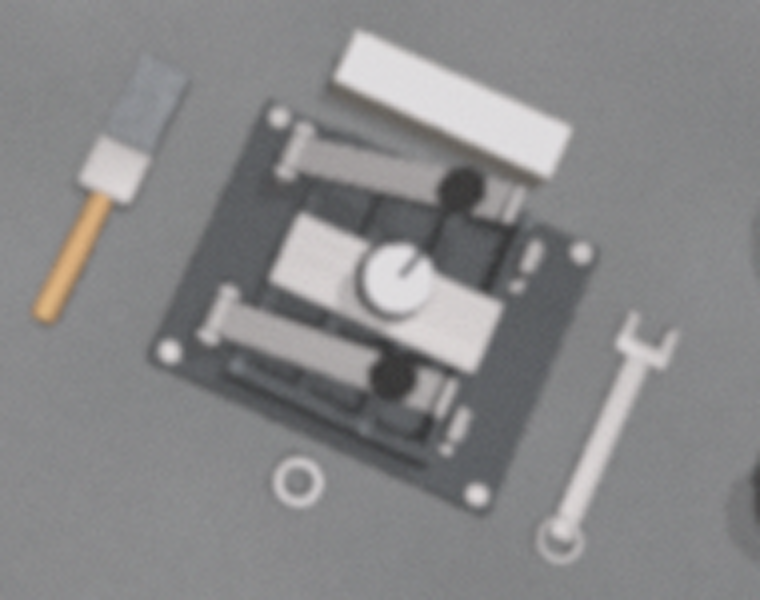

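View pics/scenez.png

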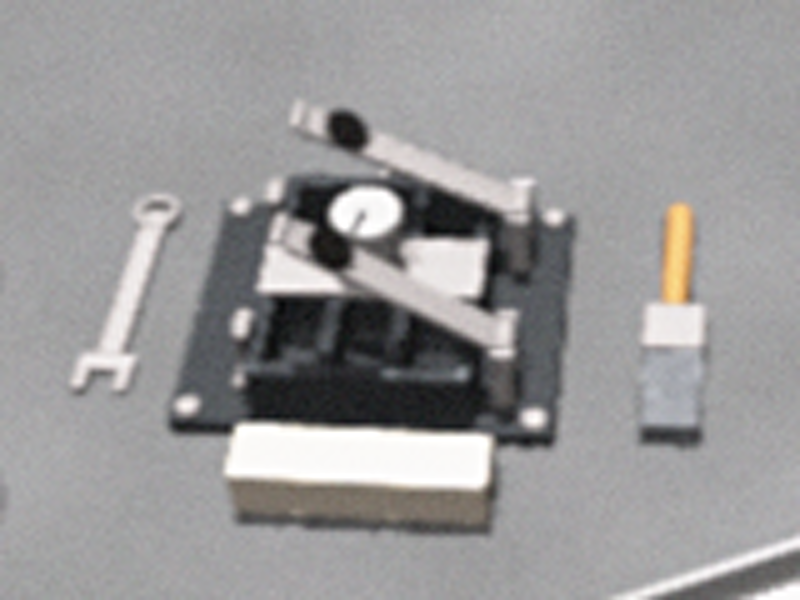

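Zoomed, the four base bolts sit at (279,117), (581,252), (477,494) and (169,351). The pads are at about (461,188) and (393,375), the nut top at about (397,278), and the rib points up and to the right. I'll fit the pose from both cameras.

```bash
cat > h.py <<'E'
import numpy as np, cv2
from scipy.optimize import least_squares
def proj(c,P):
    T=np.linalg.inv(c["T"]); p=np.asarray(P,float)@T[:3,:3].T+T[:3,3]
    return np.c_[c["fx"]*p[:,0]/p[:,2]+c["cx"], c["fy"]*p[:,1]/p[:,2]+c["cy"]]
def M2W(pose,P):
    x,y,a=pose; R=np.array([[np.cos(a),-np.sin(a),0],[np.sin(a),np.cos(a),0],[0,0,1]])
    return np.asarray(P,float)@R.T+[x,y,0]
def pad(s,q): # s=-60/+60, q angle
    h=np.array([s,92,58]); r=np.array([0,-130,8.])
    c,sn=np.cos(q),np.sin(q)   # free end (-y) goes up with q
    return h+[0, r[1]*c+r[2]*sn, -r[1]*sn+r[2]*c]
def rib(q,r=22): # nut
    z=106+8*q/(2*np.pi); return np.array([[0,0,z],[-r*np.cos(q),-r*np.sin(q),z]])
E
python3 - <<'E'
from h import *
top=np.load("top0.npz"); sc=np.load("scene0.npz")
tz=lambda l: np.array(l,float)/4+[250-.375,135-.375]
sz=lambda l: np.array(l,float)/5+[150-.4,170-.4]
sgn=[(1,1),(1,-1),(-1,-1),(-1,1)]
tb=tz([(279,117),(581,252),(477,494),(169,351)]); sb=sz([(534,418),(187,404),(240,206),(553,217)])
tc=tz([(268,98),(600,245),(487,517),(148,355)])
tp=tz([(393,375),(461,188)]); sp=sz([(348,130),(328,247)])
tn=tz([(398,276)]); sn=sz([(366,212)])
def f(v,full=False):
    pose=v[:3]; ix,iy=v[3:5]; qn,qf,qq=v[5:8]
    B=M2W(pose,[(a*ix,b*iy,14) for a,b in sgn]); C=M2W(pose,[(a*100,b*125,12) for a,b in sgn])
    P=M2W(pose,[pad(-60,qn),pad(60,qf)]); N=M2W(pose,rib(2.6)[:1])
    r=[proj(top,B)-tb,proj(sc,B)-sb-v[8:10],proj(top,C)-tc,proj(top,P)-tp,proj(sc,P)-sp-v[8:10],proj(top,N)-tn,proj(sc,N)-sn-v[8:10]]
    if full: return r
    return np.r_[np.vstack(r).ravel(), v[8:10]*.3]
s=least_squares(f,[390,-160,-.4,88,112,.5,.5,2.6,0,0],loss='soft_l1')
print(np.round(s.x,3)); 
for r in f(s.x,True): print(np.round(r,1).tolist())
pose=s.x[:3]
print("hinge",M2W(pose,[(-60,92,58),(60,92,58),(0,0,0)]).round(1).tolist())
print("pads",M2W(pose,[pad(-60,s.x[5]),pad(60,s.x[6])]).round(1).tolist(), "shut",M2W(pose,[pad(-60,0),pad(60,0)]).round(1).tolist())
E
```

```text
[ 5.61770e+02 -1.70463e+02 -4.20000e-01  9.00510e+01  1.12295e+02
  2.56040e+01  6.88000e+00  2.87100e+00  4.83000e-01  1.07300e+00]
[[-0.1, -0.1], [-0.3, -0.0], [-0.2, -0.1], [-0.0, -0.1]]
[[0.0, 0.2], [0.0, 0.5], [-0.0, 0.3], [0.3, 0.2]]
[[-0.2, -0.2], [0.5, 0.5], [0.1, -0.4], [-0.6, 0.3]]
[[0.2, 0.1], [0.4, -0.0]]
[[-0.4, -0.5], [0.2, -0.2]]
[[0.2, 0.2]]
[[-0.1, -0.6]]
hinge [[544.5, -62.0, 58.0], [654.1, -110.9, 58.0], [561.8, -170.5, 0.0]]
pads [[498.8, -164.4, 124.2], [612.1, -205.0, 137.7]] shut [[491.5, -180.7, 66.0], [601.1, -229.6, 66.0]]
```

Fit residuals are under 0.6 px. The mould is at (561.8, -170.5) with yaw -0.42. The straps are at about 0.47 (near) and 0.60 (far), and the nut at about 2.9. Next I'll close the fingers and move above the near pad.

Emit:
drive_tool(
  deltas=[
    [[-0.0328,-0.0342,0],[0,0,0.02],0],
    [[-0.0328,-0.0342,0],[0,0,0],0],
    [[-0.0328,-0.0342,0],[0,0,0],0],
    [[-0.0328,-0.0342,0],[0,0,0],0],
    [[-0.0328,-0.0342,0],[0,0,0],0],
  ],
  squeeze=20,
)

```text
time: 0.65
eef_pos: [272.5, 304.1, 201.9]
tool_rot: [[-0.942, 0.336, 0.0], [0.336, 0.942, -0.0], [-0.0, -0.0, -1.0]]
contact_force: [0.7, -0.8, -0.0]
width: 0.57
```

Emit:
drive_tool(
  deltas=[
    [[-0.0328,-0.0342,0],[0,0,0],0],
    [[-0.0328,-0.0342,0],[0,0,0],0],
    [[-0.0328,-0.0342,0],[0,0,0],0],
    [[-0.0328,-0.0342,0],[0,0,0],0],
    [[-0.0328,-0.0342,0],[0,0,0],0],
  ],
)

```text
time: 1.15
eef_pos: [369.5, 87.7, 202.1]
tool_rot: [[-0.942, 0.336, 0.0], [0.336, 0.942, 0.0], [-0.0, 0.0, -1.0]]
contact_force: [0.8, 0.6, -1.6]
width: 0.113
```

```bash
cat >> h.py <<'E'
POSE=np.array([561.77,-170.46,-0.42])
def to(s,p,th=None):
    R=s["tool_rot"]; d=R.T@(np.asarray(p,float)-s["eef_pos"])
    yaw=np.arctan2(R[1,1],R[0,1])
    t=s
    print("t",round(s["time"],2),"pos",s["eef_pos"].round(1),"yaw_y",round(yaw,4),"F",s["contact_force"].round(1),"M",s["moment"].round(2),"q",s["qpos"].round(3),"w",round(s["width"],3))
    print(" tool delta mm",d.round(1), "turn about tool z to 1.1508:",round(yaw-1.1508,4),"tilt z",R[:,2].round(4))
E
python3 - <<'E'
from h import *
from bench import arm
to(arm.state(),[498.8,-164.4,150])
E
```

```text
t 1.15 pos [369.5  87.7 202.1] yaw_y 1.2279 F [ 0.8  0.6 -1.6] M [ 0.07 -0.03  0.02] q [-0.081  0.076  1.713  0.     1.352 -1.309] w 0.113
 tool delta mm [-206.5 -194.    52.1] turn about tool z to 1.1508: 0.0771 tilt z [ 4.e-04  1.e-04 -1.e+00]
```

Emit:
drive_tool(
  deltas=[
    [[-0.033,-0.031,0],[0,0,0],0],
    [[-0.033,-0.031,0],[0,0,0],0],
    [[-0.033,-0.031,0],[0,0,0],0],
    [[-0.033,-0.031,0],[0,0,0],0],
    [[-0.033,-0.031,0.01],[0,0,0],0],
  ],
)

```text
time: 1.65
eef_pos: [473.5, -113.9, 192.6]
tool_rot: [[-0.942, 0.336, 0.002], [0.336, 0.942, -0.001], [-0.002, -0.0, -1.0]]
contact_force: [0.1, -0.1, 0.6]
width: 0.004
```

Emit:
drive_tool(
  deltas=[
    [[-0.03,-0.028,0.01],[0,0,0.077],0],
    [[0,0,0],[0,0,0],0],
  ],
)

```text
time: 1.85
eef_pos: [492.3, -151.9, 179.8]
tool_rot: [[-0.911, 0.413, -0.002], [0.413, 0.911, 0.001], [0.002, -0.0, -1.0]]
contact_force: [0.0, -0.0, -0.3]
width: 0.007
```

```bash
python3 - <<'E'
from h import *
from bench import arm,vision
s=arm.state()
to(s,[498.8,-164.4,140]); 
c=vision.read_camera("wrist"); cv2.imwrite("pics/w1.png",c["image"][:,:,::-1]); np.savez("w1.npz",**c)
c=vision.read_camera("top"); cv2.imwrite("pics/t1.png",cv2.resize(c["image"][100:280,230:450,::-1],None,fx=3.5,fy=3.3))
E
```

```text
t 1.85 pos [ 492.3 -151.9  179.8] yaw_y 1.1453 F [ 0.  -0.  -0.3] M [-0.06  0.01 -0.  ] q [-5.290e-01  3.390e-01  1.430e+00 -1.000e-03  1.375e+00 -1.674e+00] w 0.007
 tool delta mm [-11.2  -8.7  39.8] turn about tool z to 1.1508: -0.0055 tilt z [-2.2e-03  7.0e-04 -1.0e+00]
```

View pics/w1.png

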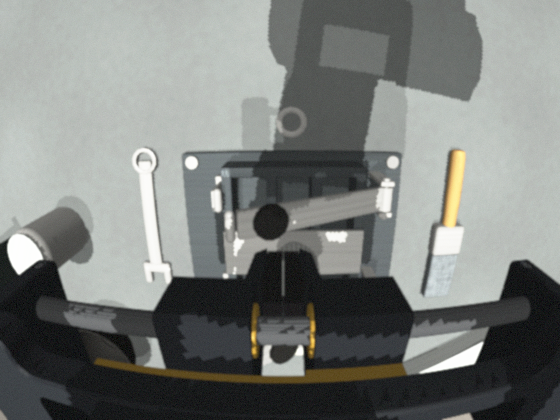

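View pics/t1.png

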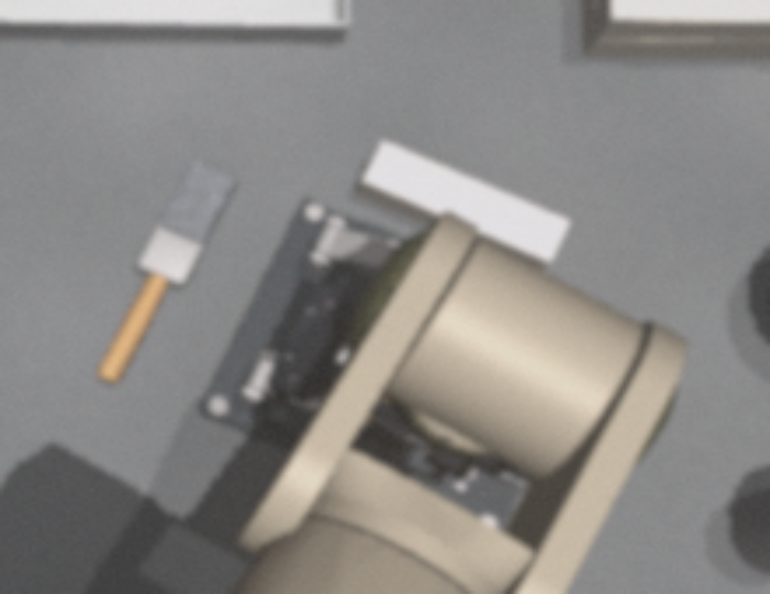

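The wrist view shows the near pad at (270,221), with the robot-side base bolts at (192,162) and (393,162). I'll check the fit against these.

```bash
cat >> h.py <<'E'
def projf(c,P):
    T=np.linalg.inv(c["T"]); p=np.asarray(P,float)@T[:3,:3].T+T[:3,3]
    rho=np.hypot(p[:,0],p[:,1]); th=np.arctan2(rho,p[:,2])
    return np.c_[c["cx"]+c["fx"]*th*p[:,0]/rho, c["cy"]+c["fy"]*th*p[:,1]/rho]
E
python3 - <<'E'
from h import *
c=np.load("w1.npz")
print(projf(c,M2W(POSE,[(-90,-112.3,14),(-90,112.3,14),pad(-60,.471)])).round(1))
E
```

```text
[[193.1 163.5]
 [393.4 162.9]
 [273.  223.8]]
```

Bolts agree within 1 px and the pad within about 3 px, so the fit is good. Now I'll lower onto the near pad.

Emit:
drive_tool(
  deltas=[
    [[-0.011,-0.009,0.02],[0,0,0],0],
    [[0,-0.001,0.02],[0,0,0],0],
    [[0,-0.002,0.014],[0,0,0],0],
    [[0,-0.004,0.01],[0,0,0],0],
    [[0,-0.005,0.01],[0,0,0],0],
  ],
)

```text
time: 2.45
eef_pos: [492.8, -171.3, 108.1]
tool_rot: [[-0.914, 0.406, 0.001], [0.406, 0.914, -0.0], [-0.001, -0.0, -1.0]]
contact_force: [0.7, -0.1, 0.4]
width: 0.005
```

```bash
python3 - <<'E'
from h import *
from bench import arm,vision
s=arm.state()
to(s,M2W(POSE,[pad(-60,.25)])[0])
c=vision.read_camera("scene"); cv2.imwrite("pics/s2.png",cv2.resize(c["image"][150:290,130:320,::-1],None,fx=4,fy=4))
E
```

```text
t 2.45 pos [ 492.8 -171.3  108.1] yaw_y 1.1526 F [ 0.7 -0.1  0.4] M [-0.05  0.02 -0.05] q [-0.562  0.422  1.527  0.     1.192 -1.714] w 0.005
 tool delta mm [-2.6 -3.1 10.2] turn about tool z to 1.1508: 0.0018 tilt z [ 8.e-04 -4.e-04 -1.e+00]
```

View pics/s2.png

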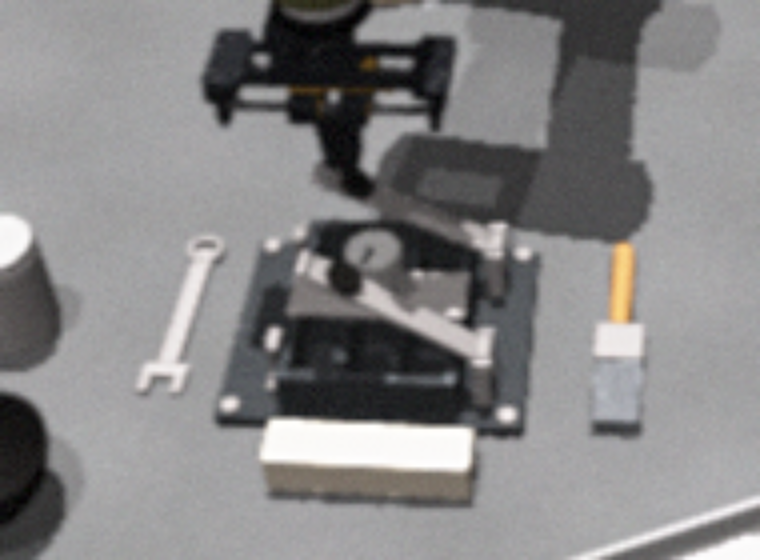

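The fingertips sit on the near pad and the strap is following. Continuing, slower near the clip.

Emit:
drive_tool(
  deltas=[
    [[-0.002,-0.003,0.01],[0,0,0],0],
    [[0,-0.003,0.008],[0,0,0],0],
    [[0,-0.002,0.006],[0,0,0],0],
    [[0,-0.001,0.004],[0,0,0],0],
    [[0,-0.001,0.003],[0,0,0],0],
  ],
)

```text
time: 3.0
eef_pos: [490.6, -182.0, 76.7]
tool_rot: [[-0.913, 0.408, -0.0], [0.408, 0.913, 0.0], [0.0, 0.0, -1.0]]
contact_force: [-0.5, -0.7, 1.0]
width: 0.002
```

Emit:
drive_tool(
  deltas=[
    [[0,0,0.003],[0,0,0],0],
    [[0,0,0.002],[0,0,0],0],
    [[0,0,0.002],[0,0,0],0],
  ],
)

```text
time: 3.3
eef_pos: [490.7, -181.8, 69.9]
tool_rot: [[-0.913, 0.407, 0.0], [0.407, 0.913, -0.0], [-0.0, -0.0, -1.0]]
contact_force: [0.0, -0.0, 0.1]
width: 0.008
```

```bash
python3 - <<'E'
from h import *
from bench import arm,vision
s=arm.state()
to(s,M2W(POSE,[pad(-60,.0)])[0])
E
```

```text
t 3.3 pos [ 490.7 -181.8   69.9] yaw_y 1.1511 F [ 0.  -0.   0.1] M [-0.06  0.02 -0.01] q [-0.581  0.473  1.571  0.     1.098 -1.732] w 0.008
 tool delta mm [-0.2  1.3  3.9] turn about tool z to 1.1508: 0.0003 tilt z [ 2.e-04 -1.e-04 -1.e+00]
```

```bash
python3 - <<'E'
from h import *
from bench import arm,vision
c=vision.read_camera("scene"); cv2.imwrite("pics/s3.png",cv2.resize(c["image"][170:290,140:300,::-1],None,fx=5,fy=5))
c=vision.read_camera("wrist"); cv2.imwrite("pics/w3.png",c["image"][:,:,::-1])
E
```

```text
(no output)
```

View pics/s3.png

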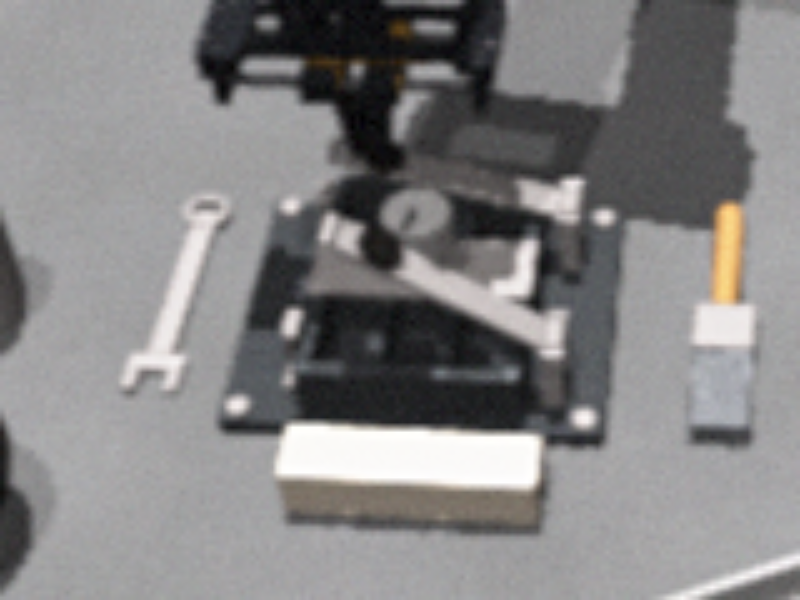

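View pics/w3.png

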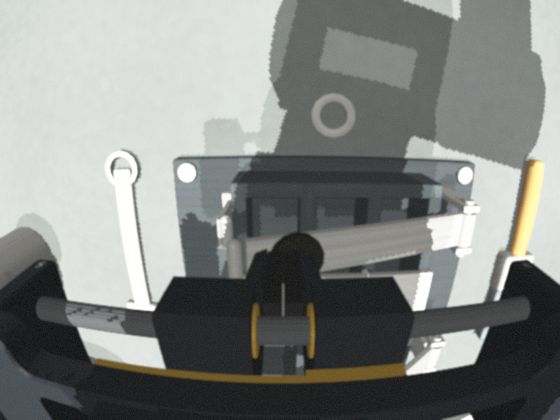

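```bash
python3 - <<'E'
from h import *
from bench import arm,vision
c=vision.read_camera("wrist"); s=vision.read_camera("scene")
for q in [0,.04,.1,.2,.3,.4]:
    h=np.array([-60,92,58.]); e=h+[0,-162*np.cos(q)+3*np.sin(q),162*np.sin(q)+3*np.cos(q)]
    P=M2W(POSE,[pad(-60,q),e])
    print(q,projf(c,P).round(0).tolist(),((proj(s,P)-[140,170])*5).round(0).tolist())
t=arm.state()["eef_pos"]; print(projf(c,[t])); print(((proj(s,[t])-[140,170])*5))
E
```

```text
0 [[287.0, 237.0], [237.0, 234.0]] [[379.0, 192.0], [333.0, 196.0]]
0.04 [[287.0, 241.0], [236.0, 238.0]] [[379.0, 187.0], [333.0, 189.0]]
0.1 [[289.0, 246.0], [235.0, 244.0]] [[379.0, 179.0], [332.0, 179.0]]
0.2 [[295.0, 256.0], [236.0, 256.0]] [[381.0, 166.0], [333.0, 162.0]]
0.3 [[303.0, 266.0], [240.0, 270.0]] [[385.0, 152.0], [336.0, 146.0]]
0.4 [[315.0, 278.0], [249.0, 286.0]] [[391.0, 140.0], [342.0, 129.0]]
[[284.51273591 239.40511441]]
[[376.70540331 187.99913679]]
```

```bash
python3 - <<'E'
from h import *
im=cv2.imread("pics/w3.png")[180:380,180:380]
im=cv2.convertScaleAbs(im,alpha=1.5,beta=25)
cv2.imwrite("pics/w3z.png",cv2.resize(im,None,fx=3,fy=3,interpolation=cv2.INTER_CUBIC))
im=cv2.imread("pics/s3.png")[80:300,280:600]
im=cv2.convertScaleAbs(im,alpha=1.5,beta=25)
cv2.imwrite("pics/s3z.png",cv2.resize(im,None,fx=2.4,fy=2.4))
E
```

```text
(no output)
```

View pics/w3z.png

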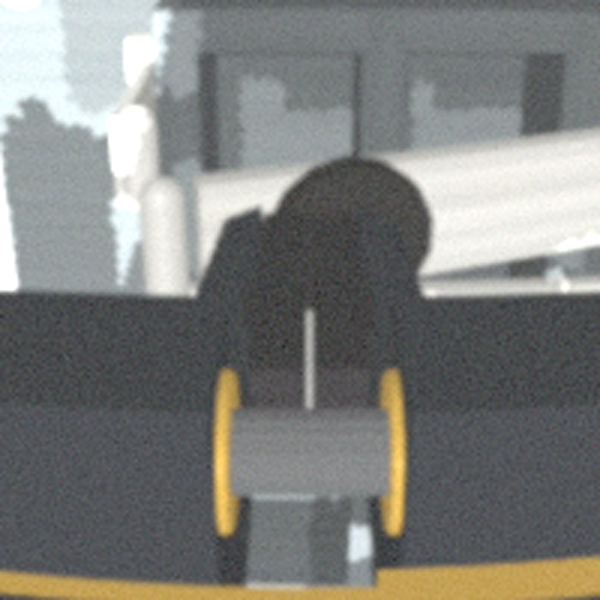

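View pics/s3z.png

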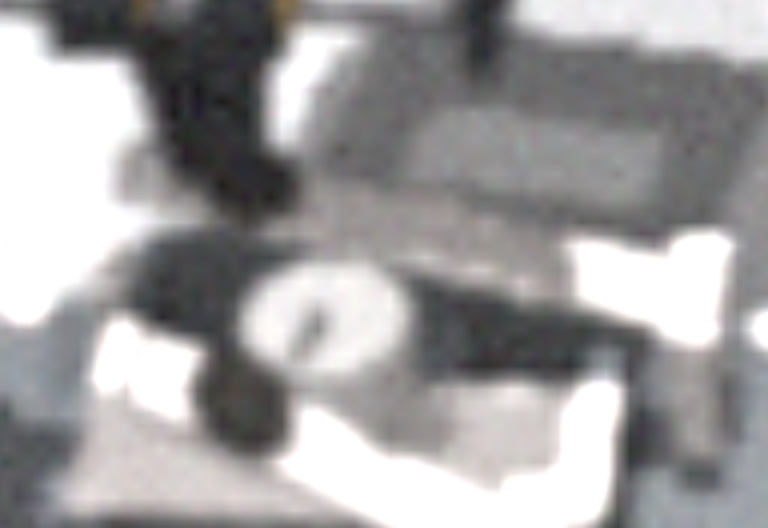

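The near strap is still at about 0.2, higher than the reported TCP suggests, and there is almost no force. So I'll keep pressing in small steps and watch the force.

Emit:
drive_tool(
  deltas=[
    [[0,0,0.003],[0,0,0],0],
    [[0,0,0.003],[0,0,0],0],
  ],
)

```text
time: 3.7
eef_pos: [490.7, -181.9, 63.8]
tool_rot: [[-0.913, 0.407, 0.0], [0.407, 0.913, -0.0], [-0.0, -0.0, -1.0]]
contact_force: [-0.7, -0.5, 0.9]
width: 0.003
```

```bash
python3 - <<'E'
from h import *
from bench import arm,vision
s=arm.state()
to(s,M2W(POSE,[pad(-60,.0)])[0])
c=vision.read_camera("scene"); 
im=cv2.resize(c["image"][170:240,180:280,::-1],None,fx=7,fy=7)
cv2.imwrite("pics/s4.png",cv2.convertScaleAbs(im,alpha=1.4,beta=20))
c=vision.read_camera("wrist"); cv2.imwrite("pics/w4.png",cv2.convertScaleAbs(cv2.resize(c["image"][140:310,160:500,::-1],None,fx=2.3,fy=2.3),alpha=1.4,beta=20))
E
```

```text
t 3.7 pos [ 490.7 -181.9   63.8] yaw_y 1.1511 F [-0.7 -0.5  0.9] M [-0.06  0.04 -0.04] q [-0.581  0.481  1.578 -0.     1.082 -1.732] w 0.003
 tool delta mm [-0.2  1.4 -2.2] turn about tool z to 1.1508: 0.0003 tilt z [ 3.e-04 -2.e-04 -1.e+00]
```

View pics/s4.png

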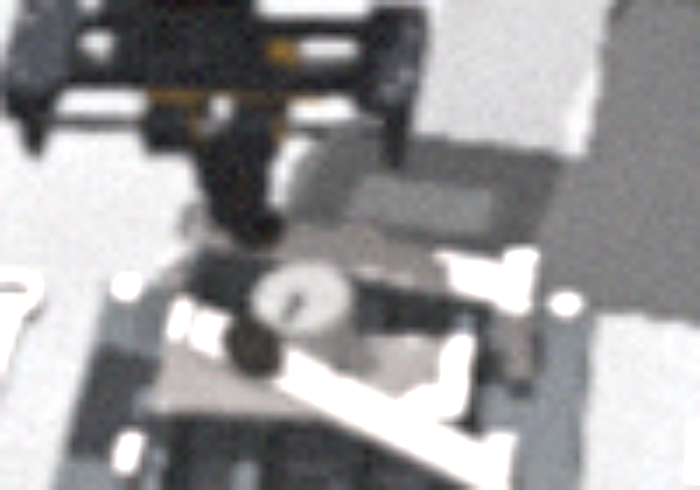

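View pics/w4.png

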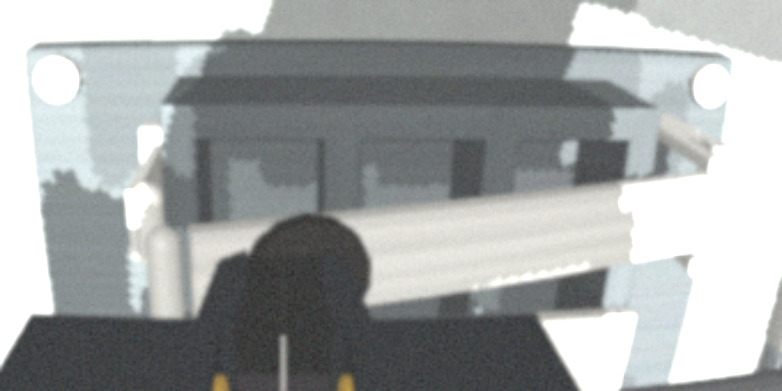

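The strap follows down at under 1 N. I'll check the angle numerically, then continue.

```bash
cat > q.py <<'E'
from h import *
from bench import arm,vision
import sys
side=float(sys.argv[1])
c=vision.read_camera("wrist"); s=vision.read_camera("scene")
for q in [0,.05,.1,.15,.2,.25]:
    h=np.array([side,92,58.]); e=h+[0,-162*np.cos(q)+3*np.sin(q),162*np.sin(q)+3*np.cos(q)]
    P=M2W(POSE,[pad(side,q),e])
    print(q,projf(c,P).round(0).tolist(),proj(s,P).round(1).tolist())
E
python3 q.py -60
```

```text
0 [[287.0, 242.0], [235.0, 238.0]] [[215.8, 208.5], [206.7, 209.2]]
0.05 [[288.0, 246.0], [234.0, 243.0]] [[215.8, 207.1], [206.5, 207.6]]
0.1 [[290.0, 251.0], [234.0, 249.0]] [[215.8, 205.8], [206.4, 205.9]]
0.15 [[292.0, 256.0], [234.0, 255.0]] [[216.0, 204.5], [206.4, 204.2]]
0.2 [[295.0, 261.0], [234.0, 262.0]] [[216.2, 203.1], [206.6, 202.5]]
0.25 [[299.0, 267.0], [236.0, 269.0]] [[216.6, 201.8], [206.9, 200.8]]
```

Emit:
drive_tool(
  deltas=[
    [[0,0,0.003],[0,0,0],0],
    [[0,0,0.003],[0,0,0],0],
  ],
)

```text
time: 4.1
eef_pos: [490.7, -181.9, 57.8]
tool_rot: [[-0.913, 0.408, 0.0], [0.408, 0.913, -0.0], [-0.0, -0.0, -1.0]]
contact_force: [0.2, -0.5, 0.8]
width: 0.006
```

Emit:
drive_tool(
  deltas=[
    [[0,0,0.002],[0,0,0],0],
    [[0,0,0.002],[0,0,0],0],
  ],
)

```text
time: 4.3
eef_pos: [490.6, -181.9, 53.7]
tool_rot: [[-0.913, 0.408, -0.0], [0.408, 0.913, 0.0], [0.0, -0.0, -1.0]]
contact_force: [-0.4, -0.3, 1.7]
width: 0.008
```

Emit:
drive_tool(
  deltas=[
    [[0,0,0.002],[0,0,0],0],
    [[0,0,0.002],[0,0,0],0],
  ],
)

```text
time: 4.5
eef_pos: [490.7, -181.9, 49.8]
tool_rot: [[-0.913, 0.408, -0.0], [0.408, 0.913, 0.0], [0.0, -0.0, -1.0]]
contact_force: [-0.5, -0.9, 0.4]
width: 0.01
```

```bash
python3 - <<'E'
from h import *
from bench import arm,vision
s=arm.state()
to(s,M2W(POSE,[pad(-60,.0)])[0])
c=vision.read_camera("scene"); 
im=cv2.resize(c["image"][170:240,180:280,::-1],None,fx=7,fy=7)
cv2.imwrite("pics/s5.png",cv2.convertScaleAbs(im,alpha=1.4,beta=20))
c=vision.read_camera("wrist"); cv2.imwrite("pics/w5.png",cv2.convertScaleAbs(cv2.resize(c["image"][140:310,160:500,::-1],None,fx=2.3,fy=2.3),alpha=1.4,beta=20))
E
python3 q.py -60
```

```text
t 4.5 pos [ 490.7 -181.9   49.8] yaw_y 1.151 F [-0.5 -0.9  0.4] M [-0.04 -0.06 -0.03] q [-0.581  0.5    1.594 -0.     1.047 -1.732] w 0.01
 tool delta mm [ -0.3   1.4 -16.2] turn about tool z to 1.1508: 0.0002 tilt z [-0.  0. -1.]
0 [[287.0, 251.0], [232.0, 247.0]] [[215.8, 208.5], [206.7, 209.2]]
0.05 [[288.0, 256.0], [231.0, 253.0]] [[215.8, 207.1], [206.5, 207.6]]
0.1 [[290.0, 262.0], [230.0, 260.0]] [[215.8, 205.8], [206.4, 205.9]]
0.15 [[293.0, 268.0], [230.0, 267.0]] [[216.0, 204.5], [206.4, 204.2]]
0.2 [[296.0, 274.0], [231.0, 275.0]] [[216.2, 203.1], [206.6, 202.5]]
0.25 [[301.0, 280.0], [232.0, 283.0]] [[216.6, 201.8], [206.9, 200.8]]
```

View pics/s5.png

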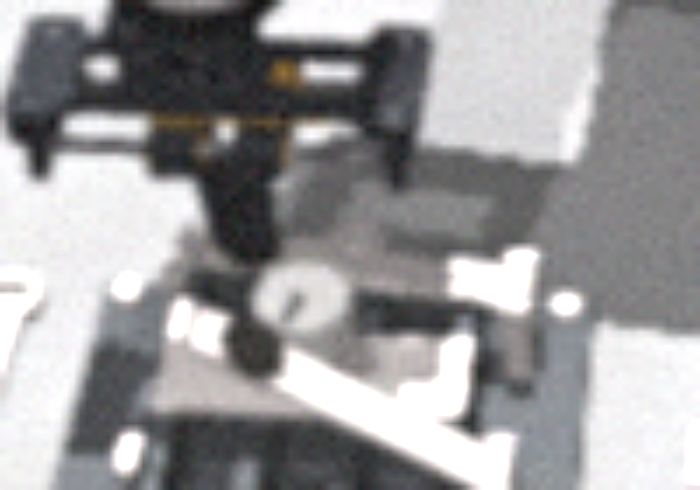

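View pics/w5.png

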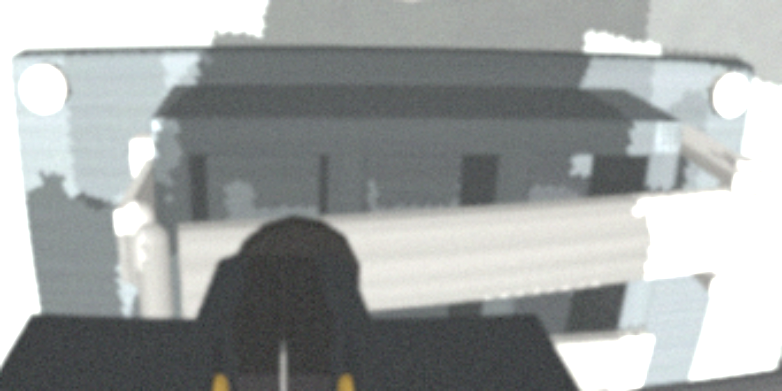

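The strap is at about 0.06–0.1, right at the clip. I'll press on.

Emit:
drive_tool(
  deltas=[
    [[0,0,0.002],[0,0,0],0],
  ],
)

```text
time: 4.8
eef_pos: [490.8, -182.0, 48.1]
tool_rot: [[-0.913, 0.408, 0.001], [0.408, 0.913, -0.0], [-0.001, -0.0, -1.0]]
contact_force: [-0.2, -0.0, 0.7]
width: 0.006
```

Emit:
drive_tool(
  deltas=[
    [[0,0,0.002],[0,0,0],0],
  ],
)

```text
time: 4.9
eef_pos: [490.7, -181.9, 45.9]
tool_rot: [[-0.913, 0.408, 0.0], [0.408, 0.913, -0.0], [-0.0, -0.0, -1.0]]
contact_force: [-0.5, -0.0, 1.0]
width: 0.005
```

Emit:
drive_tool(
  deltas=[
    [[0,0,0.002],[0,0,0],0],
  ],
)

```text
time: 5.0
eef_pos: [490.7, -181.9, 43.8]
tool_rot: [[-0.913, 0.408, 0.0], [0.408, 0.913, -0.0], [-0.0, -0.0, -1.0]]
contact_force: [0.2, -1.0, 0.9]
width: 0.006
```

Emit:
drive_tool(
  deltas=[
    [[0,0,0.002],[0,0,0],0],
  ],
)

```text
time: 5.1
eef_pos: [490.7, -181.9, 41.8]
tool_rot: [[-0.913, 0.408, -0.0], [0.408, 0.913, 0.0], [0.0, -0.0, -1.0]]
contact_force: [0.6, -0.2, 0.5]
width: 0.009
```

Emit:
drive_tool(
  deltas=[
    [[0,0,0.002],[0,0,0],0],
  ],
)

```text
time: 5.2
eef_pos: [490.7, -182.0, 39.9]
tool_rot: [[-0.913, 0.408, 0.0], [0.408, 0.913, -0.0], [-0.0, -0.0, -1.0]]
contact_force: [-2.2, 0.1, 9.3]
width: 0.001
```

```bash
python3 - <<'E'
from h import *
from bench import arm,vision
c=vision.read_camera("scene"); 
im=cv2.resize(c["image"][170:240,180:280,::-1],None,fx=7,fy=7)
cv2.imwrite("pics/s6.png",cv2.convertScaleAbs(im,alpha=1.4,beta=20))
c=vision.read_camera("wrist"); cv2.imwrite("pics/w6.png",cv2.convertScaleAbs(cv2.resize(c["image"][140:310,160:500,::-1],None,fx=2.3,fy=2.3),alpha=1.4,beta=20))
E
python3 q.py -60
```

```text
0 [[287.0, 259.0], [230.0, 254.0]] [[215.8, 208.5], [206.7, 209.2]]
0.05 [[289.0, 264.0], [228.0, 261.0]] [[215.8, 207.1], [206.5, 207.6]]
0.1 [[291.0, 270.0], [227.0, 268.0]] [[215.8, 205.8], [206.4, 205.9]]
0.15 [[293.0, 277.0], [227.0, 276.0]] [[216.0, 204.5], [206.4, 204.2]]
0.2 [[297.0, 283.0], [228.0, 284.0]] [[216.2, 203.1], [206.6, 202.5]]
0.25 [[302.0, 291.0], [230.0, 294.0]] [[216.6, 201.8], [206.9, 200.8]]
```

View pics/s6.png

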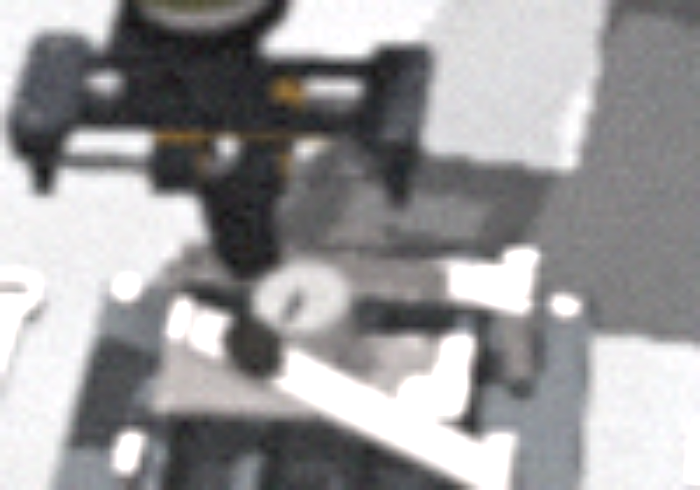

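View pics/w6.png

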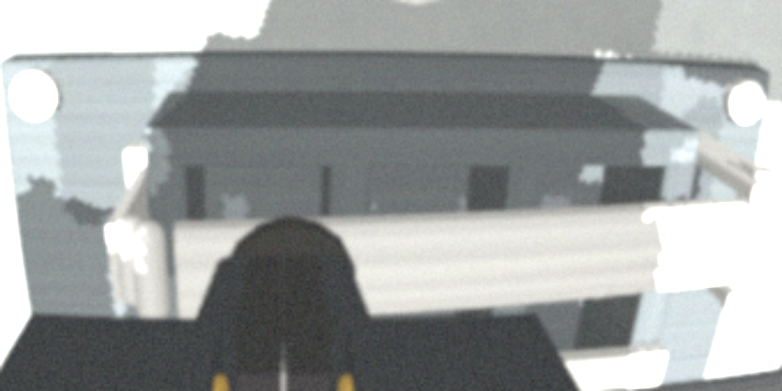

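Force has risen to about 9 N and the strap looks nearly flat, so it's either in the clip or shut. I'll read the force again and press 1 mm more.

Emit:
drive_tool(
  deltas=[
    [[0,0,0.001],[0,0,0],0],
  ],
)

```text
time: 5.5
eef_pos: [490.7, -182.1, 39.5]
tool_rot: [[-0.913, 0.408, 0.0], [0.408, 0.913, -0.001], [-0.001, -0.0, -1.0]]
contact_force: [-2.8, 0.8, 10.7]
width: 0.006
```

Emit:
drive_tool(
  deltas=[
    [[0,0,0.001],[0,0,0],0],
  ],
)

```text
time: 5.6
eef_pos: [490.7, -182.1, 38.7]
tool_rot: [[-0.913, 0.407, 0.001], [0.407, 0.913, -0.001], [-0.001, -0.001, -1.0]]
contact_force: [-4.4, -0.1, 12.0]
width: 0.006
```

Emit:
drive_tool(
  deltas=[
    [[0,0,0.001],[0,0,0],0],
  ],
)

```text
time: 5.7
eef_pos: [490.7, -182.2, 37.8]
tool_rot: [[-0.913, 0.407, 0.0], [0.407, 0.913, -0.001], [-0.001, -0.001, -1.0]]
contact_force: [-4.4, -0.7, 11.7]
width: 0.002
```

Emit:
drive_tool(
  deltas=[
    [[0,0,0.001],[0,0,0],0],
  ],
)

```text
time: 5.8
eef_pos: [490.6, -182.3, 36.7]
tool_rot: [[-0.913, 0.407, 0.0], [0.407, 0.913, -0.001], [-0.001, -0.001, -1.0]]
contact_force: [-4.4, -0.9, 8.2]
width: 0.01
```

Emit:
drive_tool(
  deltas=[
    [[0,0,0.001],[0,0,0],0],
  ],
)

```text
time: 5.9
eef_pos: [490.5, -182.4, 35.4]
tool_rot: [[-0.913, 0.407, 0.0], [0.407, 0.913, -0.001], [-0.001, -0.001, -1.0]]
contact_force: [-2.4, -2.6, 5.6]
width: 0.007
```

Emit:
drive_tool(
  deltas=[
    [[0,0,0.001],[0,0,0],0],
  ],
)

```text
time: 6.0
eef_pos: [490.7, -182.1, 34.1]
tool_rot: [[-0.913, 0.408, 0.0], [0.408, 0.913, -0.001], [-0.0, -0.0, -1.0]]
contact_force: [0.2, -0.3, 0.2]
width: 0.002
```

The force peaked at 12 N and dropped to about 0, so the clip has snapped over. I'll lift and verify by camera, and also work out where the fingertips really are relative to the reported TCP.

Emit:
drive_tool(
  deltas=[
    [[0,0,-0.02],[0,0,0],0],
    [[0,0,-0.03],[0,0,0],0],
    [[0,0,-0.04],[0,0,0],0],
    [[0,0,-0.03],[0,0,0],0],
  ],
)

```text
time: 6.4
eef_pos: [490.9, -181.8, 155.7]
tool_rot: [[-0.913, 0.408, 0.001], [0.408, 0.913, -0.0], [-0.001, 0.0, -1.0]]
contact_force: [0.0, -0.1, 0.6]
width: 0.001
```

```bash
python3 - <<'E'
from h import *
from bench import arm,vision
s=arm.state(); to(s,[0,0,0])
c=vision.read_camera("scene"); np.savez("s7.npz",**c)
print(proj(c,[s["eef_pos"],s["eef_pos"]+[0,0,35]]).round(1))
cv2.imwrite("pics/s7.png",cv2.convertScaleAbs(cv2.resize(c["image"][150:250,160:290,::-1],None,fx=6,fy=6),alpha=1.4,beta=20))
c=vision.read_camera("wrist"); np.savez("w7.npz",**c); cv2.imwrite("pics/w7.png",cv2.convertScaleAbs(c["image"][:,:,::-1],alpha=1.3,beta=20))
print(projf(c,[s["eef_pos"],s["eef_pos"]+[0,0,35]]).round(1))
E
python3 q.py -60
```

```text
t 6.4 pos [ 490.9 -181.8  155.7] yaw_y 1.1511 F [ 0.  -0.1  0.6] M [-0.01  0.01 -0.02] q [-0.581  0.374  1.45   0.     1.317 -1.732] w 0.001
 tool delta mm [522.5 -34.1 155.2] turn about tool z to 1.1508: 0.0003 tilt z [ 1.e-03 -2.e-04 -1.e+00]
[[212.4 188.8]
 [211.1 180.6]]
[[284.9 233.5]
 [285.2 259.6]]
0 [[286.0, 195.0], [250.0, 194.0]] [[215.8, 208.5], [206.7, 209.2]]
0.05 [[287.0, 197.0], [249.0, 196.0]] [[215.8, 207.1], [206.5, 207.6]]
0.1 [[288.0, 199.0], [249.0, 199.0]] [[215.8, 205.8], [206.4, 205.9]]
0.15 [[289.0, 202.0], [250.0, 202.0]] [[216.0, 204.5], [206.4, 204.2]]
0.2 [[291.0, 204.0], [251.0, 205.0]] [[216.2, 203.1], [206.6, 202.5]]
0.25 [[294.0, 207.0], [252.0, 208.0]] [[216.6, 201.8], [206.9, 200.8]]
```

View pics/s7.png

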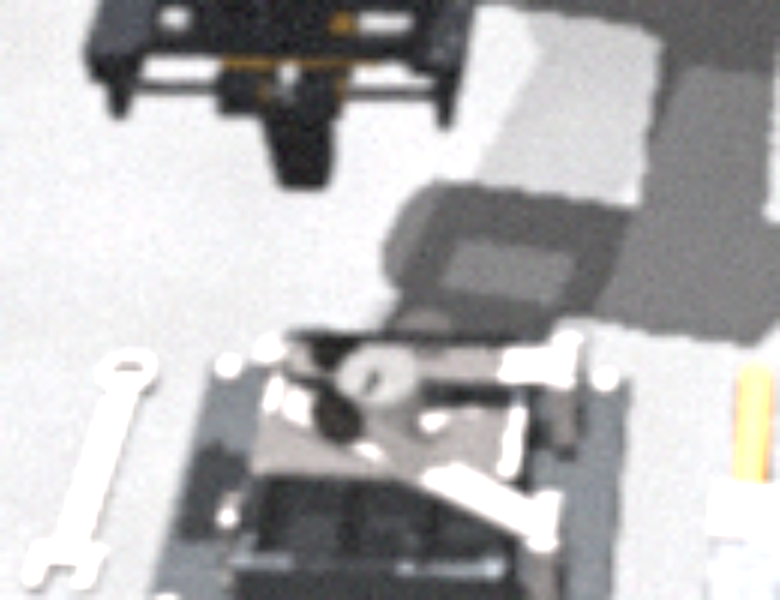

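View pics/w7.png

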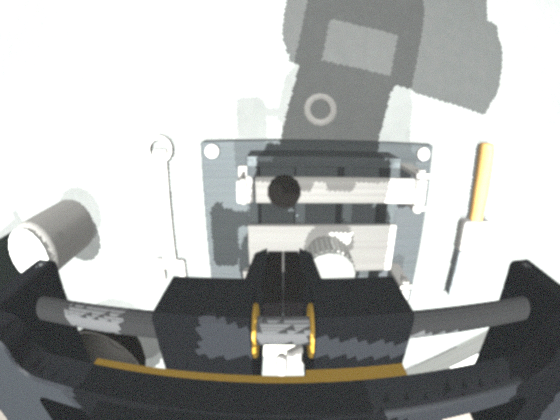

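The near strap is now parallel to the mould edges, with its pad at (284,191) against a predicted (286,195) for fully shut. The scene view puts the real fingertips about 33–35 mm above the reported TCP, so I'll allow for that. Next is the far pad.

Emit:
drive_tool(
  deltas=[
    [[-0.04,0.0095,0],[0,0,0],0],
    [[-0.04,0.0095,0],[0,0,0],0],
    [[-0.04,0.0095,0],[0,0,0],0],
    [[0,0,0.02],[0,0,0],0],
    [[0,0,0.018],[0,0,0],0],
  ],
)

```text
time: 7.1
eef_pos: [612.0, -204.4, 112.5]
tool_rot: [[-0.913, 0.407, -0.003], [0.407, 0.913, 0.002], [0.003, 0.0, -1.0]]
contact_force: [0.2, 0.2, 0.9]
width: 0.006
```

```bash
python3 - <<'E'
from h import *
from bench import arm,vision
s=arm.state(); P=M2W(POSE,[pad(60,.597)])[0]; to(s,P-[0,0,34.5])
c=vision.read_camera("scene"); print(proj(c,[P]))
cv2.imwrite("pics/s8.png",cv2.resize(c["image"][150:250,160:290,::-1],None,fx=6,fy=6))
c=vision.read_camera("wrist"); cv2.imwrite("pics/w8.png",c["image"][:,:,::-1]); print(projf(c,[P]))
E
```

```text
t 7.1 pos [ 612.  -204.4  112.5] yaw_y 1.1515 F [0.2 0.2 0.9] M [0.03 0.01 0.03] q [-0.506  0.618  1.147  0.     1.38  -1.657] w 0.006
 tool delta mm [-0.3 -0.5  9.3] turn about tool z to 1.1508: 0.0007 tilt z [-0.0029  0.0018 -1.    ]
[[215.86781729 219.91102146]]
[[283.89066768 263.55969255]]
```

View pics/s8.png

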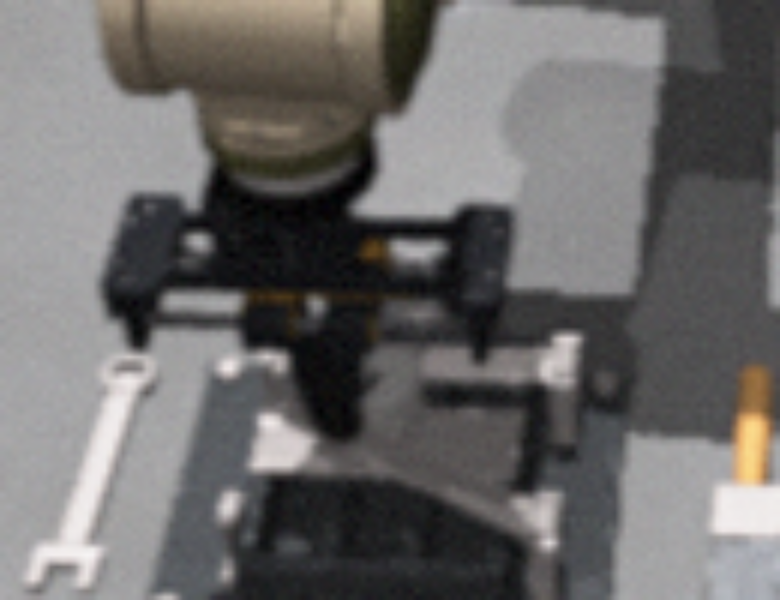

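View pics/w8.png

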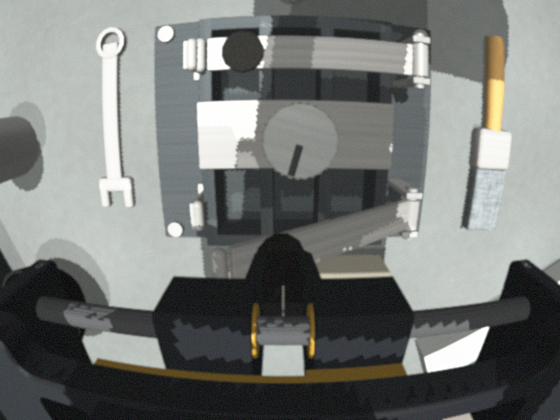

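The wrist view shows the near strap lying flat and the nut at (301,143) with its rib pointing to (293,175). The fingers are above the far pad. I'll press along its arc.

Emit:
drive_tool(
  deltas=[
    [[0,-0.004,0.01],[0,0,0],0],
    [[0,-0.006,0.01],[0,0,0],0],
    [[0,-0.006,0.011],[0,0,0],0],
    [[0,-0.005,0.012],[0,0,0],0],
    [[0,-0.004,0.012],[0,0,0],0],
  ],
)

```text
time: 7.7
eef_pos: [601.3, -228.3, 60.1]
tool_rot: [[-0.913, 0.408, 0.0], [0.408, 0.913, -0.0], [-0.0, -0.0, -1.0]]
contact_force: [-0.3, 0.2, 0.6]
width: 0.007
```

Emit:
drive_tool(
  deltas=[
    [[0,-0.002,0.006],[0,0,0],0],
    [[0,-0.001,0.004],[0,0,0],0],
  ],
)

```text
time: 7.9
eef_pos: [600.1, -230.4, 50.1]
tool_rot: [[-0.913, 0.408, -0.001], [0.408, 0.913, 0.001], [0.001, 0.0, -1.0]]
contact_force: [0.2, 0.6, 1.4]
width: 0.005
```

Emit:
drive_tool(
  deltas=[
    [[0,0,0.003],[0,0,0],0],
  ],
)

```text
time: 8.0
eef_pos: [600.4, -230.4, 47.7]
tool_rot: [[-0.913, 0.408, -0.0], [0.408, 0.913, -0.0], [-0.0, -0.0, -1.0]]
contact_force: [-0.1, 0.1, 0.9]
width: 0.003
```

Emit:
drive_tool(
  deltas=[
    [[0,0,0.003],[0,0,0],0],
  ],
)

```text
time: 8.1
eef_pos: [600.7, -230.3, 45.1]
tool_rot: [[-0.913, 0.407, 0.001], [0.407, 0.913, -0.0], [-0.001, -0.0, -1.0]]
contact_force: [0.2, 0.1, 0.9]
width: 0.007
```

Emit:
drive_tool(
  deltas=[
    [[0,0,0.003],[0,0,0],0],
  ],
)

```text
time: 8.2
eef_pos: [600.7, -230.3, 42.1]
tool_rot: [[-0.913, 0.407, 0.001], [0.407, 0.913, -0.0], [-0.001, -0.0, -1.0]]
contact_force: [0.9, -0.2, 1.4]
width: 0.007
```

Emit:
drive_tool(
  deltas=[
    [[0,0,0.002],[0,0,0],0],
  ],
)

```text
time: 8.3
eef_pos: [600.6, -230.3, 40.0]
tool_rot: [[-0.913, 0.407, 0.0], [0.407, 0.913, -0.0], [-0.0, -0.0, -1.0]]
contact_force: [-1.3, 0.6, 7.3]
width: 0.006
```

Emit:
drive_tool(
  deltas=[
    [[0,0,0.002],[0,0,0],0],
  ],
)

```text
time: 8.4
eef_pos: [600.7, -230.4, 39.0]
tool_rot: [[-0.913, 0.407, 0.001], [0.407, 0.913, -0.001], [-0.001, -0.0, -1.0]]
contact_force: [-4.6, 2.2, 12.1]
width: 0.004
```

Emit:
drive_tool(
  deltas=[
    [[0,0,0.0015],[0,0,0],0],
  ],
)

```text
time: 8.5
eef_pos: [600.7, -230.5, 38.0]
tool_rot: [[-0.913, 0.407, 0.001], [0.407, 0.913, -0.001], [-0.001, -0.001, -1.0]]
contact_force: [-4.7, 1.5, 12.3]
width: 0.0
```

Emit:
drive_tool(
  deltas=[
    [[0,0,0.0015],[0,0,0],0],
  ],
)

```text
time: 8.6
eef_pos: [600.6, -230.7, 36.4]
tool_rot: [[-0.913, 0.407, 0.001], [0.407, 0.913, -0.001], [-0.001, -0.001, -1.0]]
contact_force: [-3.4, -0.9, 8.3]
width: 0.002
```

Emit:
drive_tool(
  deltas=[
    [[0,0,0.0015],[0,0,0],0],
  ],
)

```text
time: 8.7
eef_pos: [600.5, -230.8, 34.4]
tool_rot: [[-0.913, 0.407, 0.001], [0.407, 0.913, -0.001], [-0.001, -0.001, -1.0]]
contact_force: [-1.2, -1.0, 1.4]
width: 0.004
```

Emit:
drive_tool(
  deltas=[
    [[0,0,0.001],[0,0,0],0],
  ],
)

```text
time: 8.8
eef_pos: [600.5, -230.3, 32.5]
tool_rot: [[-0.913, 0.408, 0.0], [0.408, 0.913, -0.0], [-0.0, 0.0, -1.0]]
contact_force: [0.0, 0.5, -1.0]
width: 0.003
```

Same force peak and drop on the far strap. I'll lift, move over the nut and open the fingers to about 64 mm.

Emit:
drive_tool(
  deltas=[
    [[0,0,-0.03],[0,0,0],0],
    [[0,0,-0.045],[0,0,0],0],
    [[0,0,-0.045],[0,0,0],0.064],
    [[0.03,0.0194,0],[0,0,0],0.064],
    [[0.0297,0.0194,0],[0,0,0],0.064],
  ],
)

```text
time: 9.3
eef_pos: [561.8, -170.3, 153.3]
tool_rot: [[-0.913, 0.408, 0.003], [0.408, 0.913, -0.001], [-0.003, 0.0, -1.0]]
contact_force: [0.5, -0.1, 0.1]
width: 0.259
```

Emit:
drive_tool(
  deltas=[
    [[0,0,0],[0,0,0],0.064],
    [[0,0,0],[0,0,0],0.064],
  ],
)

```text
time: 9.5
eef_pos: [561.9, -170.3, 152.7]
tool_rot: [[-0.914, 0.407, 0.0], [0.407, 0.914, -0.0], [-0.0, 0.0, -1.0]]
contact_force: [1.4, -0.7, 0.6]
width: 0.435
```

```bash
cat > look.py <<'E'
from h import *
from bench import arm,vision
import sys
n=sys.argv[1]
s=arm.state(); to(s,[561.77,-170.46,0])
c=vision.read_camera("scene"); np.savez(f"s{n}.npz",**c)
cv2.imwrite(f"pics/s{n}.png",cv2.convertScaleAbs(cv2.resize(c["image"][150:250,160:290,::-1],None,fx=6,fy=6),alpha=1.4,beta=20))
c=vision.read_camera("wrist"); np.savez(f"w{n}.npz",**c); cv2.imwrite(f"pics/w{n}.png",cv2.convertScaleAbs(c["image"][:,:,::-1],alpha=1.3,beta=20))
E
python3 look.py 9; python3 q.py 60 | head -3;python3 q.py -60 | head -3
```

```text
t 9.5 pos [ 561.9 -170.3  152.7] yaw_y 1.1518 F [ 1.4 -0.7  0.6] M [-0.    0.05  0.  ] q [-0.496  0.483  1.274  0.     1.384 -1.648] w 0.435
 tool delta mm [ 1.000e-01 -2.000e-01  1.527e+02] turn about tool z to 1.1508: 0.001 tilt z [ 4.e-04 -2.e-04 -1.e+00]
0 [[244.0, 260.0], [211.0, 257.0]] [[210.0, 235.1], [200.2, 235.8]]
0.05 [[244.0, 263.0], [210.0, 261.0]] [[209.9, 233.8], [199.9, 234.1]]
0.1 [[244.0, 267.0], [209.0, 265.0]] [[209.9, 232.4], [199.8, 232.5]]
0 [[239.0, 129.0], [203.0, 130.0]] [[215.8, 208.5], [206.7, 209.2]]
0.05 [[238.0, 129.0], [201.0, 130.0]] [[215.8, 207.1], [206.5, 207.6]]
0.1 [[238.0, 130.0], [199.0, 131.0]] [[215.8, 205.8], [206.4, 205.9]]
```

View pics/s9.png

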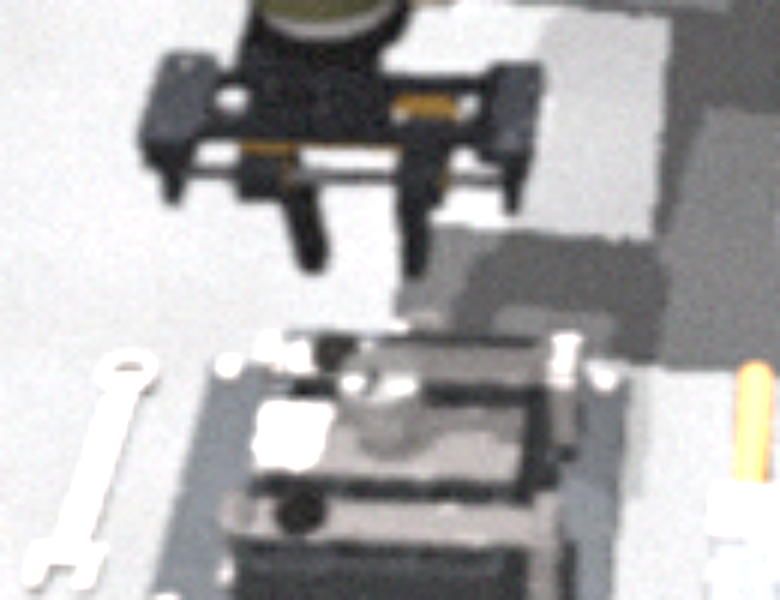

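View pics/w9.png

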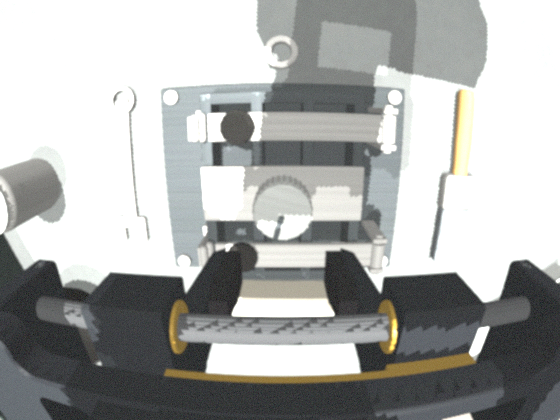

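Both straps are flat: the far pad at (243,256) matches the prediction for shut. The nut is centred between the fingers at (283,208). Now descending around it.

Emit:
drive_tool(
  deltas=[
    [[0,0,0.02],[0,0,0],0.066],
    [[0,0,0.02],[0,0,0],0.066],
    [[0,0,0.01],[0,0,0],0.066],
    [[0,0,0],[0,0,0],0.066],
  ],
)

```text
time: 10.2
eef_pos: [561.3, -170.5, 101.2]
tool_rot: [[-0.913, 0.408, -0.002], [0.408, 0.913, 0.001], [0.003, 0.0, -1.0]]
contact_force: [0.7, 0.7, 0.2]
width: 0.75
```

```bash
python3 look.py 10
```

```text
t 10.2 pos [ 561.3 -170.5  101.2] yaw_y 1.1508 F [0.7 0.7 0.2] M [-0.06 -0.02  0.05] q [-0.497  0.532  1.347 -0.     1.264 -1.647] w 0.75
 tool delta mm [ -0.6   0.2 101.2] turn about tool z to 1.1508: -0.0 tilt z [-0.0023  0.0012 -1.    ]
```

View pics/s10.png

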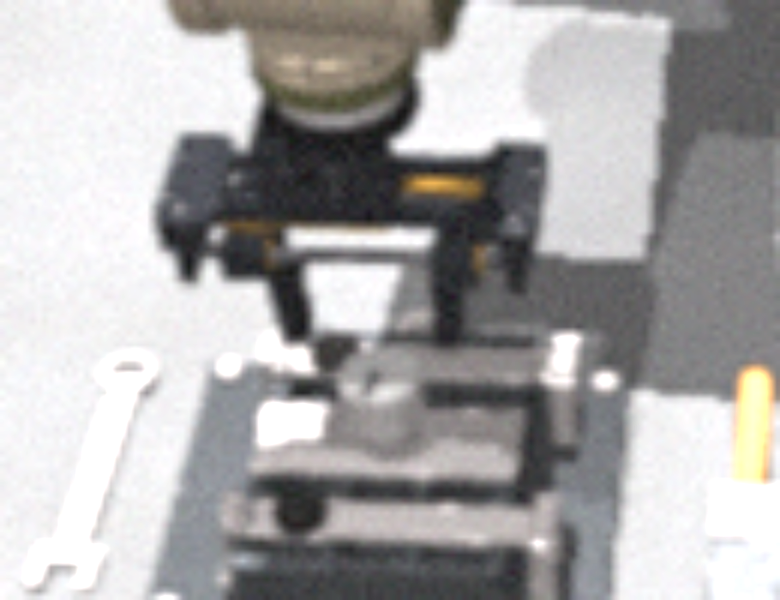

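View pics/w10.png

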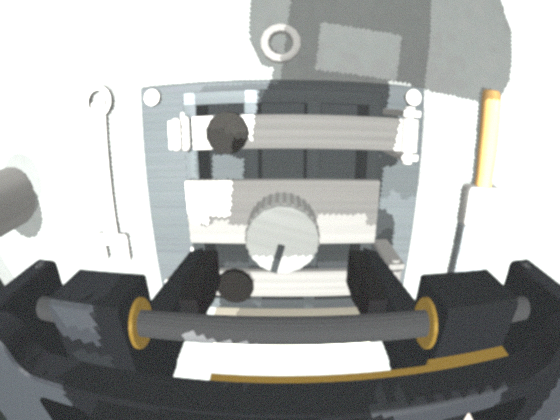

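Emit:
drive_tool(
  deltas=[
    [[0.0005,0,0.02],[0,0,0],0.066],
    [[0,0,0.012],[0,0,0],0.066],
    [[0,0,0.008],[0,0,0],0.066],
  ],
)

```text
time: 10.6
eef_pos: [561.3, -170.4, 62.1]
tool_rot: [[-0.913, 0.408, -0.0], [0.408, 0.913, 0.0], [0.0, 0.0, -1.0]]
contact_force: [-0.1, 0.6, -0.6]
width: 0.749
```

Emit:
drive_tool(
  deltas=[
    [[0,0,0.01],[0,0,0],0.066],
    [[0,0,0.008],[0,0,0],0.066],
    [[0,0,0],[0,0,0],0.066],
  ],
)

```text
time: 10.9
eef_pos: [560.9, -170.2, 43.4]
tool_rot: [[-0.913, 0.408, -0.002], [0.408, 0.913, 0.001], [0.002, 0.0, -1.0]]
contact_force: [0.4, -0.2, 0.1]
width: 0.749
```

```bash
python3 look.py 11
```

```text
t 10.9 pos [ 560.9 -170.2   43.4] yaw_y 1.1509 F [ 0.4 -0.2  0.1] M [-0.08  0.02 -0.02] q [-0.496  0.598  1.417  0.     1.128 -1.647] w 0.749
 tool delta mm [-1.   0.1 43.4] turn about tool z to 1.1508: 0.0001 tilt z [-1.6e-03  9.0e-04 -1.0e+00]
```

View pics/s11.png

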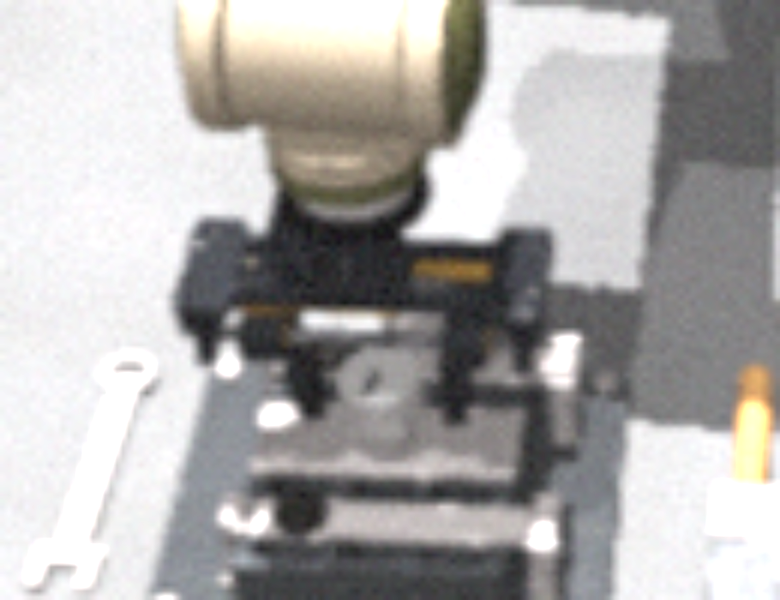

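View pics/w11.png

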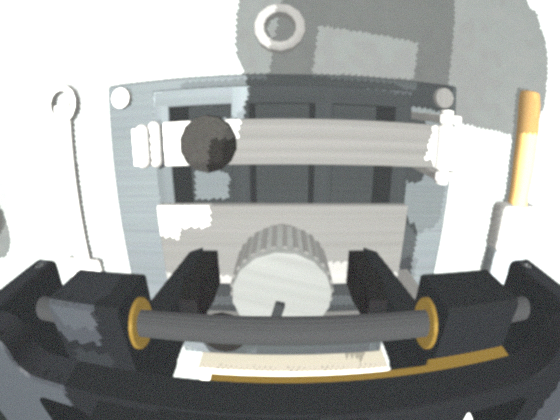

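The fingers straddle the nut without contact. I'll measure the rib angle from the w10 image before gripping.

```bash
python3 - <<'E'
from h import *
c=np.load("w10.npz")
im=c["image"][190:290,230:340,::-1]
cv2.imwrite("pics/w10z.png",cv2.resize(im,None,fx=6,fy=6,interpolation=cv2.INTER_CUBIC))
for q in [2.4,2.7,2.9,3.1]:
    P=M2W(POSE,rib(q)); print(q,((projf(c,P)-[230,190])*6).round(0).tolist())
E
```

```text
2.4 [[330.0, 321.0], [184.0, 464.0]]
2.7 [[330.0, 322.0], [238.0, 498.0]]
2.9 [[330.0, 323.0], [278.0, 511.0]]
3.1 [[330.0, 324.0], [321.0, 518.0]]
```

View pics/w10z.png

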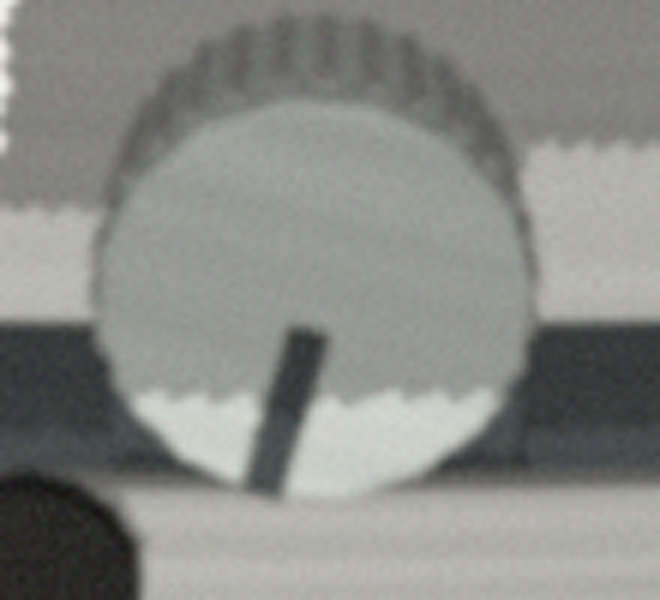

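The rib gives a nut angle of about 2.90 rad. Gripping.

Emit:
drive_tool(
  deltas=[
    [[0,0,0.001],[0,0,0],0.03],
    [[0,0,0],[0,0,0],0.03],
    [[0,0,0],[0,0,0],0.03],
    [[0,0,0],[0,0,0],0.03],
    [[0,0,0],[0,0,0],0.03],
  ],
  squeeze=30,
)

```text
time: 11.5
eef_pos: [561.2, -170.9, 43.7]
tool_rot: [[-0.913, 0.408, -0.0], [0.408, 0.913, -0.001], [-0.0, -0.001, -1.0]]
contact_force: [-2.1, -4.4, 2.1]
width: 0.489
```

```bash
python3 look.py 12
```

```text
t 11.5 pos [ 561.2 -170.9   43.7] yaw_y 1.1509 F [-2.1 -4.4  2.1] M [-0.57  0.37 -0.05] q [-4.970e-01  5.970e-01  1.417e+00 -1.000e-03  1.127e+00 -1.647e+00] w 0.489
 tool delta mm [-0.3  0.7 43.7] turn about tool z to 1.1508: 0.0001 tilt z [-0.e+00 -9.e-04 -1.e+00]
```

View pics/w12.png

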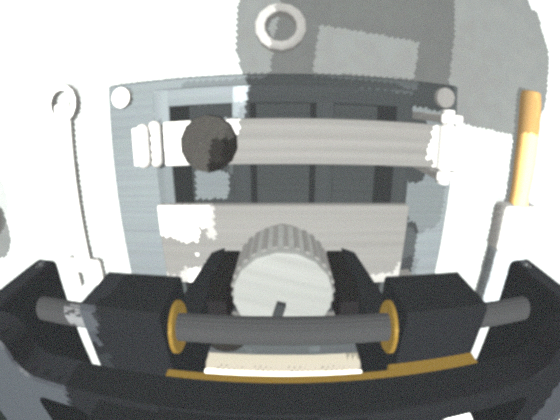

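Gripped: width 0.489, or 43 mm. I'll turn clockwise, following the thread down.

Emit:
drive_tool(
  deltas=[
    [[0,-0.0005,0],[0,0,0.05],0.03],
    [[0,0,0.0001],[0,0,0.1],0.03],
    [[0,0,0.0001],[0,0,0.1],0.03],
    [[0,0,0.0001],[0,0,0.1],0.03],
  ],
)

```text
time: 12.0
eef_pos: [561.1, -171.1, 43.3]
tool_rot: [[-0.715, 0.699, 0.0], [0.699, 0.715, -0.001], [-0.0, -0.0, -1.0]]
contact_force: [-3.3, -2.8, 1.9]
width: 0.488
```

```bash
python3 look.py 13
```

```text
t 12.0 pos [ 561.1 -171.1   43.3] yaw_y 0.7971 F [-3.3 -2.8  1.9] M [-0.61  0.35  0.1 ] q [-0.497  0.598  1.418 -0.     1.126 -1.294] w 0.488
 tool delta mm [-0.   0.9 43.3] turn about tool z to 1.1508: -0.3537 tilt z [ 1.e-04 -6.e-04 -1.e+00]
```

View pics/w13.png

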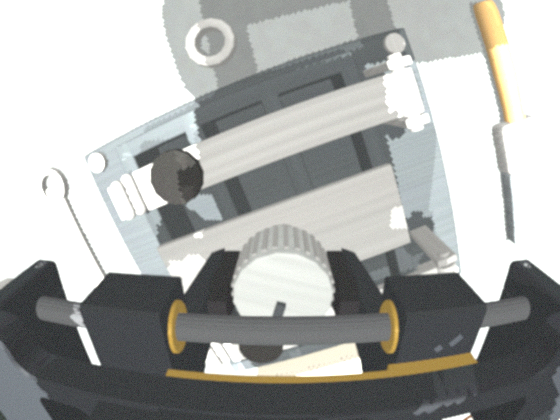

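The nut turns with the gripper: the rib is fixed in the gripper view and the moment is 0.1 N m. Continuing.

Emit:
drive_tool(
  deltas=[
    [[0,0,0.0002],[0,0,0.14],0.03],
    [[0,0,0.0002],[0,0,0.14],0.03],
    [[0,0,0.0002],[0,0,0.14],0.03],
    [[0,0,0.0002],[0,0,0.14],0.03],
    [[0,0,0.0001],[0,0,0.14],0.03],
  ],
)

```text
time: 12.6
eef_pos: [560.7, -171.3, 42.4]
tool_rot: [[-0.098, 0.995, -0.001], [0.995, 0.098, -0.001], [-0.001, -0.001, -1.0]]
contact_force: [-3.9, -5.2, 2.0]
width: 0.491
```

Emit:
drive_tool(
  deltas=[
    [[0,0,0.0002],[0,0,0.14],0.03],
    [[0,0,0.0002],[0,0,0.14],0.03],
    [[0,0,0.0002],[0,0,0.14],0.03],
    [[0,0,0.0002],[0,0,0.14],0.03],
    [[0,0,0.0001],[0,0,0.14],0.03],
  ],
)

```text
time: 13.1
eef_pos: [560.3, -171.2, 41.5]
tool_rot: [[0.566, 0.824, -0.002], [0.825, -0.566, -0.001], [-0.001, -0.001, -1.0]]
contact_force: [-6.8, -5.0, 3.9]
width: 0.492
```

```bash
python3 look.py 14
```

```text
t 13.1 pos [ 560.3 -171.2   41.5] yaw_y -0.6015 F [-6.8 -5.   3.9] M [-0.79  0.99  0.1 ] q [-4.980e-01  6.000e-01  1.420e+00 -1.000e-03  1.123e+00  1.040e-01] w 0.492
 tool delta mm [ 1.5  0.9 41.5] turn about tool z to 1.1508: -1.7523 tilt z [-1.7e-03 -5.0e-04 -1.0e+00]
```

View pics/w14.png

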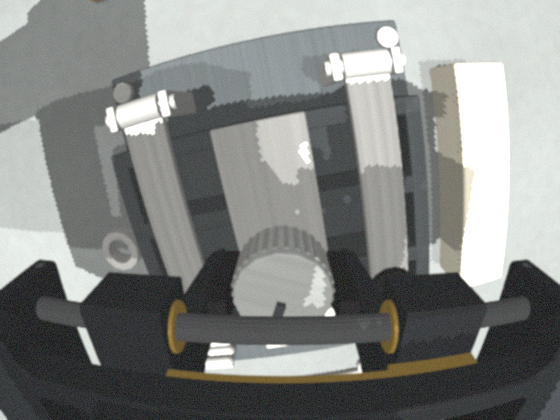

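Emit:
drive_tool(
  deltas=[
    [[-0.0008,-0.0002,0.0002],[0,0,0.14],0.03],
    [[0,0,0.0002],[0,0,0.14],0.03],
    [[0,0,0.0002],[0,0,0.14],0.03],
    [[0,0,0.0002],[0,0,0.14],0.03],
    [[0,0,0.0001],[0,0,0.14],0.03],
  ],
)

```text
time: 13.7
eef_pos: [560.0, -170.9, 40.6]
tool_rot: [[0.964, 0.266, -0.001], [0.266, -0.964, 0.001], [-0.001, -0.001, -1.0]]
contact_force: [-4.3, -0.1, 4.0]
width: 0.49
```

```bash
python3 look.py 15
```

```text
t 13.7 pos [ 560.  -170.9   40.6] yaw_y -1.3014 F [-4.3 -0.1  4. ] M [-0.13  0.76  0.09] q [-0.498  0.6    1.423  0.     1.12   0.803] w 0.49
 tool delta mm [ 1.8  0.1 40.6] turn about tool z to 1.1508: -2.4522 tilt z [-1.1e-03  8.0e-04 -1.0e+00]
```

About 0.45 rad remains. Smaller steps now, watching for the stop.

Emit:
drive_tool(
  deltas=[
    [[0,0,0.0001],[0,0,0.1],0.03],
    [[0,0,0.0001],[0,0,0.1],0.03],
    [[0,0,0.0001],[0,0,0.07],0.03],
  ],
)

```text
time: 14.1
eef_pos: [560.0, -170.7, 40.2]
tool_rot: [[1.0, 0.005, -0.001], [0.005, -1.0, 0.001], [-0.001, -0.001, -1.0]]
contact_force: [-4.7, 1.4, 4.0]
width: 0.492
```

```bash
cat > st.py <<'E'
from bench import arm
import numpy as np
s=arm.state();R=s["tool_rot"]
print(round(s["time"],2),s["eef_pos"].round(2),"turned",round((1.1509-np.arctan2(R[1,1],R[0,1]))%(2*np.pi),4),"F",s["contact_force"].round(1),"M",s["moment"].round(3),"q6",s["qpos"][5].round(4),"tau6",s["tau"][5].round(3),"w",round(s["width"],3))
E
python3 st.py
```

```text
14.1 [ 560.   -170.72   40.24] turned 2.717 F [-4.7  1.4  4. ] M [0.098 0.938 0.11 ] q6 1.0677 tau6 -0.56 w 0.492
```

Emit:
drive_tool(
  deltas=[
    [[0,0,0.0001],[0,0,0.05],0.03],
  ],
)

```text
time: 14.2
eef_pos: [560.0, -170.7, 40.1]
tool_rot: [[0.999, -0.044, -0.001], [-0.044, -0.999, 0.001], [-0.001, -0.001, -1.0]]
contact_force: [-4.6, 1.7, 5.7]
width: 0.493
```

```bash
python3 st.py
```

```text
14.2 [ 559.98 -170.68   40.13] turned 2.7659 F [-4.6  1.7  5.7] M [0.092 0.939 0.079] q6 1.1167 tau6 -0.365 w 0.493
```

Emit:
drive_tool(
  deltas=[
    [[0,0,0.0001],[0,0,0.04],0.03],
  ],
)

```text
time: 14.3
eef_pos: [560.0, -170.6, 40.1]
tool_rot: [[0.997, -0.083, -0.001], [-0.083, -0.997, 0.001], [-0.001, -0.001, -1.0]]
contact_force: [-4.8, 2.3, 4.8]
width: 0.492
```

```bash
python3 st.py
```

```text
14.3 [ 559.97 -170.65   40.08] turned 2.8052 F [-4.8  2.3  4.8] M [0.175 1.018 0.116] q6 1.156 tau6 -0.33 w 0.492
```

Emit:
drive_tool(
  deltas=[
    [[0,0,0.0001],[0,0,0.04],0.03],
  ],
)

```text
time: 14.4
eef_pos: [560.0, -170.6, 40.0]
tool_rot: [[0.992, -0.123, -0.001], [-0.123, -0.992, 0.001], [-0.001, -0.001, -1.0]]
contact_force: [-5.8, 1.3, 6.5]
width: 0.49
```

```bash
python3 st.py
```

```text
14.4 [ 559.99 -170.65   40.03] turned 2.8449 F [-5.8  1.3  6.5] M [0.145 1.008 0.107] q6 1.1957 tau6 -0.428 w 0.49
```

Emit:
drive_tool(
  deltas=[
    [[0,0,0],[0,0,0.04],0.03],
  ],
)

```text
time: 14.5
eef_pos: [560.0, -170.6, 40.0]
tool_rot: [[0.987, -0.162, -0.001], [-0.162, -0.987, 0.001], [-0.001, -0.001, -1.0]]
contact_force: [-4.4, 2.3, 6.0]
width: 0.491
```

```bash
python3 st.py
```

```text
14.5 [ 559.98 -170.63   40.  ] turned 2.8847 F [-4.4  2.3  6. ] M [0.2   0.925 0.539] q6 1.2355 tau6 -0.131 w 0.491
```

Emit:
drive_tool(
  deltas=[
    [[0,0,0],[0,0,0.03],0.03],
  ],
)

```text
time: 14.6
eef_pos: [560.3, -170.7, 40.1]
tool_rot: [[0.982, -0.19, -0.001], [-0.19, -0.982, 0.001], [-0.001, -0.0, -1.0]]
contact_force: [0.3, 0.8, 3.8]
width: 0.49
```

```bash
python3 st.py
```

```text
14.6 [ 560.28 -170.66   40.06] turned 2.9131 F [0.3 0.8 3.8] M [0.162 0.327 1.01 ] q6 1.2642 tau6 0.768 w 0.49
```

Emit:
drive_tool(
  deltas=[
    [[0,0,0],[0,0,0.03],0.03],
  ],
)

```text
time: 14.7
eef_pos: [560.9, -170.8, 40.1]
tool_rot: [[0.976, -0.219, 0.001], [-0.219, -0.976, 0.0], [0.001, -0.0, -1.0]]
contact_force: [-0.3, 1.2, 3.0]
width: 0.491
```

```bash
python3 st.py
```

```text
14.7 [ 560.91 -170.82   40.1 ] turned 2.9425 F [-0.3  1.2  3. ] M [0.161 0.162 1.083] q6 1.2937 tau6 0.685 w 0.491
```

The moment jumped from 0.11 to 0.54 and then plateaued at about 1.05 N m near 2.87 rad turned, so the nut is bottomed. I'll record the rib there, then back off.

```bash
python3 look.py 16
```

```text
t 14.7 pos [ 560.9 -170.8   40.1] yaw_y -1.7916 F [-0.3  1.2  3. ] M [0.16 0.16 1.08] q [-4.980e-01  6.010e-01  1.422e+00  1.000e-03  1.117e+00  1.294e+00] w 0.491
 tool delta mm [ 0.7 -0.5 40.1] turn about tool z to 1.1508: -2.9424 tilt z [ 9.e-04  1.e-04 -1.e+00]
```

Emit:
drive_tool(
  deltas=[
    [[0,0,0],[0,0,-0.1],0.03],
    [[0,0,-0.0002],[0,0,-0.14],0.03],
    [[0,0,-0.0002],[0,0,-0.14],0.03],
    [[0,0,-0.0002],[0,0,-0.14],0.03],
    [[0,0,-0.0002],[0,0,-0.14],0.03],
  ],
)

```text
time: 15.3
eef_pos: [561.0, -170.5, 40.9]
tool_rot: [[0.904, 0.427, 0.001], [0.427, -0.904, 0.001], [0.002, -0.001, -1.0]]
contact_force: [0.5, 4.8, 3.8]
width: 0.491
```

Emit:
drive_tool(
  deltas=[
    [[0,0,-0.0002],[0,0,-0.14],0.03],
    [[0,0,-0.0002],[0,0,-0.14],0.03],
    [[0,0,-0.0002],[0,0,-0.14],0.03],
    [[0,0,-0.0002],[0,0,-0.14],0.03],
    [[0,0,-0.0001],[0,0,-0.14],0.03],
  ],
)

```text
time: 15.8
eef_pos: [560.8, -170.3, 41.8]
tool_rot: [[0.416, 0.909, 0.001], [0.909, -0.416, 0.002], [0.002, -0.0, -1.0]]
contact_force: [-0.2, 4.1, 5.4]
width: 0.486
```

```bash
python3 st.py; python3 look.py 17; python3 - <<'E'
import numpy as np,cv2
for n in (12,16,17):
    c=np.load(f"w{n}.npz"); cv2.imwrite(f"pics/wz{n}.png",cv2.resize(c["image"][230:330,220:345,::-1],None,fx=6,fy=6,interpolation=cv2.INTER_CUBIC))
E
```

```text
15.8 [ 560.81 -170.33   41.77] turned 1.5802 F [-0.2  4.1  5.4] M [ 0.666  0.205 -0.065] q6 -0.0694 tau6 1.734 w 0.486
t 15.8 pos [ 560.8 -170.3   41.8] yaw_y -0.4293 F [-0.2  4.1  5.4] M [ 0.67  0.2  -0.06] q [-0.498  0.599  1.421  0.002  1.122 -0.069] w 0.486
 tool delta mm [ 0.2  0.9 41.8] turn about tool z to 1.1508: -1.5801 tilt z [ 8.0e-04  1.9e-03 -1.0e+00]
```

View pics/wz16.png

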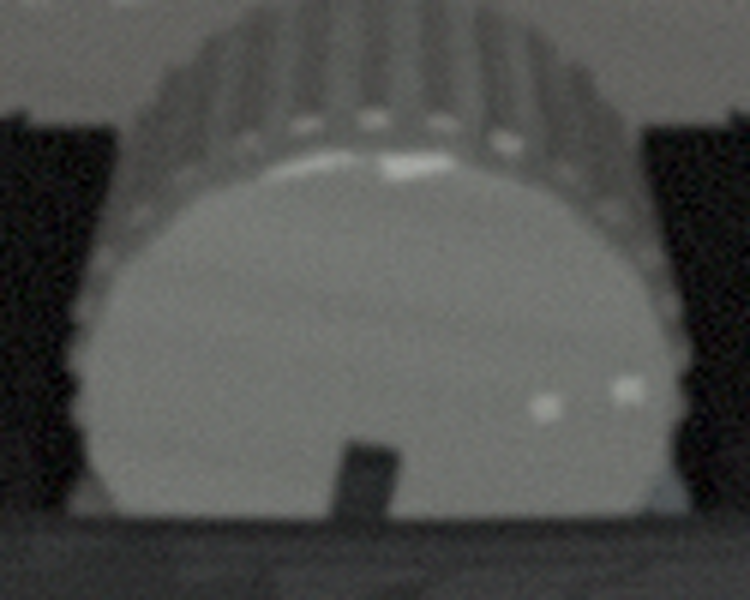

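View pics/wz17.png

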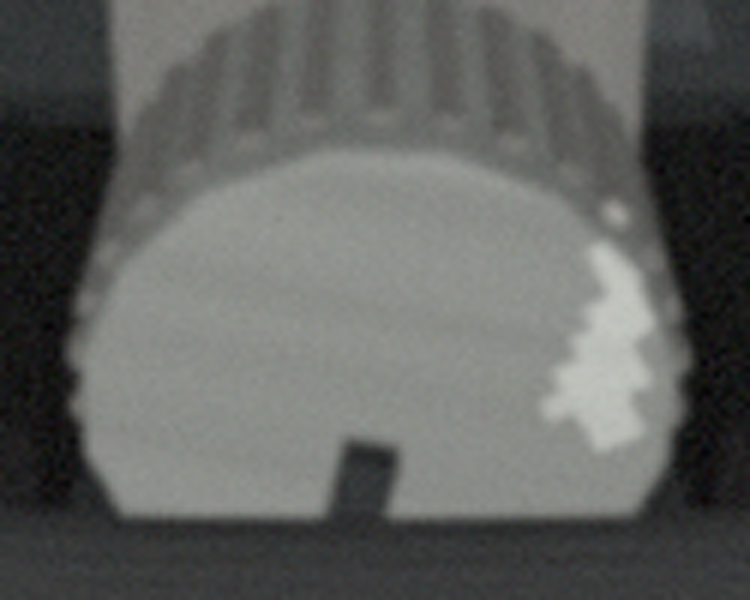

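View pics/wz12.png

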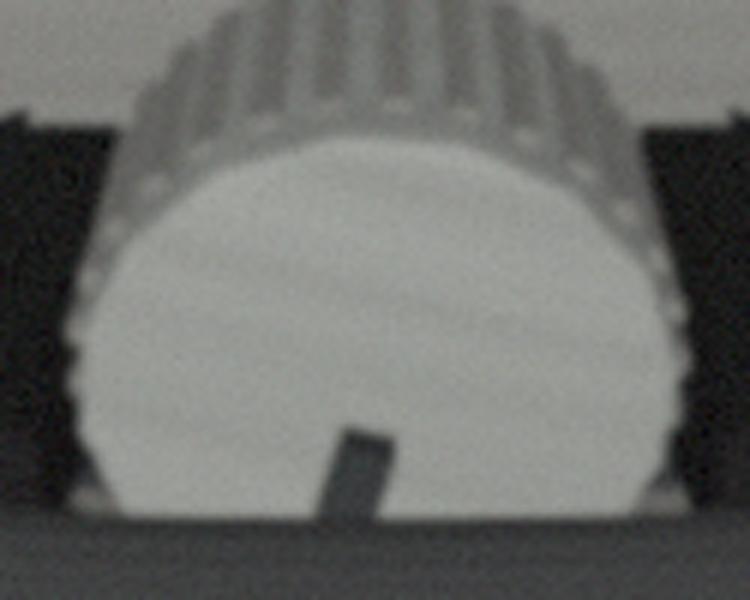

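The rib and knurls show the nut held, with only a small slip at the stop. I'll measure the nut-in-gripper shift precisely from the knurl positions.

```bash
python3 - <<'E'
import numpy as np,cv2
def load(n):
    c=np.load(f"w{n}.npz")
    g=cv2.cvtColor(c["image"],cv2.COLOR_RGB2GRAY).astype(np.float32)
    return g
def prof(n,r0=236,r1=248):
    g=load(n)[r0:r1,250:316]; p=g.mean(0); p=p-cv2.GaussianBlur(p[None],(0,0),6)[0]; return p
for r0,r1 in [(232,240),(236,246),(240,248),(231,248)]:
    P={n:prof(n,r0,r1) for n in (12,13,14,15,16,17)}
    u=np.arange(66.)
    for a,b in [(12,13),(12,14),(12,15),(12,16),(16,17),(15,16),(15,17)]:
        best=[]
        ss=np.arange(-8,8,.05)
        for s in ss:
            q=np.interp(u+s,u,P[b]); sl=slice(12,54)
            best.append(np.corrcoef(P[a][sl],q[sl])[0,1])
        best=np.array(best); pk=[(round(ss[i],2),round(best[i],2)) for i in range(1,len(ss)-1) if best[i]>best[i-1] and best[i]>best[i+1] and best[i]>.5]
        print(r0,r1,a,b,pk)
E
```

```text
232 240 12 13 [(np.float64(0.15), np.float64(0.99))]
232 240 12 14 [(np.float64(0.2), np.float64(0.99))]
232 240 12 15 [(np.float64(0.3), np.float64(0.99))]
232 240 12 16 [(np.float64(-3.2), np.float64(0.97)), (np.float64(6.4), np.float64(0.92))]
232 240 16 17 [(np.float64(0.9), np.float64(0.98))]
232 240 15 16 [(np.float64(-3.4), np.float64(0.96)), (np.float64(6.2), np.float64(0.91))]
232 240 15 17 [(np.float64(-2.45), np.float64(0.97)), (np.float64(7.2), np.float64(0.89))]
236 246 12 13 [(np.float64(0.2), np.float64(0.99))]
236 246 12 14 [(np.float64(0.25), np.float64(0.99))]
236 246 12 15 [(np.float64(0.3), np.float64(0.99))]
236 246 12 16 [(np.float64(-3.35), np.float64(0.98)), (np.float64(6.4), np.float64(0.9))]
236 246 16 17 [(np.float64(1.05), np.float64(0.98))]
236 246 15 16 [(np.float64(-3.6), np.float64(0.98)), (np.float64(6.2), np.float64(0.91))]
236 246 15 17 [(np.float64(-2.55), np.float64(0.98)), (np.float64(7.3), np.float64(0.89))]
240 248 12 13 [(np.float64(0.2), np.float64(0.99))]
240 248 12 14 [(np.float64(0.3), np.float64(0.98))]
240 248 12 15 [(np.float64(0.35), np.float64(0.99))]
240 248 12 16 [(np.float64(-3.35), np.float64(0.94)), (np.float64(6.5), np.float64(0.89))]
240 248 16 17 [(np.float64(1.15), np.float64(0.97))]
240 248 15 16 [(np.float64(-3.65), np.float64(0.94)), (np.float64(6.25), np.float64(0.91))]
240 248 15 17 [(np.float64(-2.55), np.float64(0.96)), (np.float64(7.35), np.float64(0.9))]
231 248 12 13 [(np.float64(0.15), np.float64(0.99))]
231 248 12 14 [(np.float64(0.25), np.float64(0.99))]
231 248 12 15 [(np.float64(0.3), np.float64(0.99))]
231 248 12 16 [(np.float64(-3.25), np.float64(0.98)), (np.float64(6.5), np.float64(0.95))]
231 248 16 17 [(np.float64(1.05), np.float64(0.98))]
231 248 15 16 [(np.float64(-3.55), np.float64(0.97)), (np.float64(6.3), np.float64(0.95))]
231 248 15 17 [(np.float64(-2.5), np.float64(0.98)), (np.float64(7.3), np.float64(0.94))]
```

The knurl shift from the stop to now is 0.026 rad, so the nut is backed off by 1.336. Another 0.235 rad to go.

Emit:
drive_tool(
  deltas=[
    [[0,0,-0.0001],[0,0,-0.1],0.03],
    [[0,0,-0.0001],[0,0,-0.1],0.03],
    [[0,0,-0.0001],[0,0,-0.035],0.03],
    [[0,0,0],[0,0,0],0.03],
  ],
)

```text
time: 16.3
eef_pos: [560.7, -170.3, 42.1]
tool_rot: [[0.201, 0.98, 0.001], [0.98, -0.201, 0.002], [0.002, 0.0, -1.0]]
contact_force: [-0.9, 5.1, 6.3]
width: 0.487
```

```bash
python3 st.py; python3 look.py 18; python3 - <<'E'
import numpy as np,cv2
def prof(n,r0=231,r1=248):
    g=cv2.cvtColor(np.load(f"w{n}.npz")["image"],cv2.COLOR_RGB2GRAY).astype(np.float32)[r0:r1,250:316]; p=g.mean(0); return p-cv2.GaussianBlur(p[None],(0,0),6)[0]
u=np.arange(66.);sl=slice(12,54);ss=np.arange(-4,4,.05)
for a,b in [(16,17),(16,18),(17,18)]:
    A,B=prof(a),prof(b); r=[np.corrcoef(A[sl],np.interp(u+s,u,B)[sl])[0,1] for s in ss]; print(a,b,ss[np.argmax(r)].round(2),max(r))
c=np.load("top0.npz")
from bench import vision
t=vision.read_camera("top"); cv2.imwrite("pics/t18.png",t["image"][:,:,::-1])
E
```

```text
16.3 [ 560.7  -170.29   42.06] turned 1.3534 F [-0.9  5.1  6.3] M [0.859 0.163 0.095] q6 -0.296 tau6 -0.28 w 0.487
t 16.3 pos [ 560.7 -170.3   42.1] yaw_y -0.2025 F [-0.9  5.1  6.3] M [0.86 0.16 0.09] q [-0.498  0.599  1.421  0.002  1.123 -0.296] w 0.487
 tool delta mm [-0.   1.1 42.1] turn about tool z to 1.1508: -1.3533 tilt z [ 6.0e-04  1.8e-03 -1.0e+00]
16 17 1.05 0.9819178126568052
16 18 1.05 0.984448782215944
17 18 0.05 0.9969322803313295
```

View pics/w18.png

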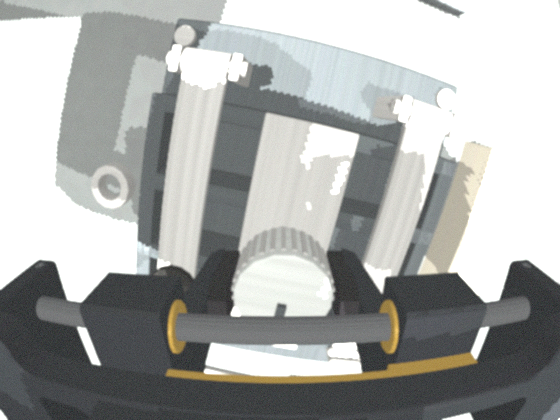

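View pics/t18.png

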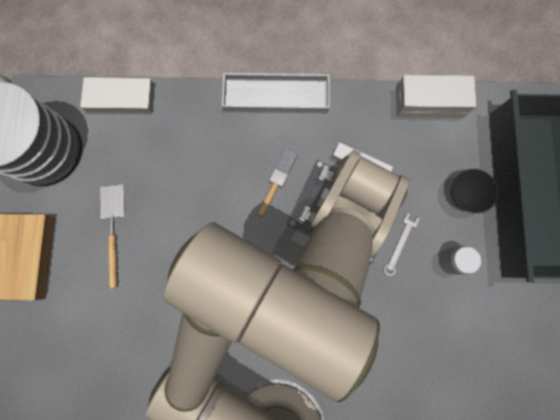

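View pics/s18.png

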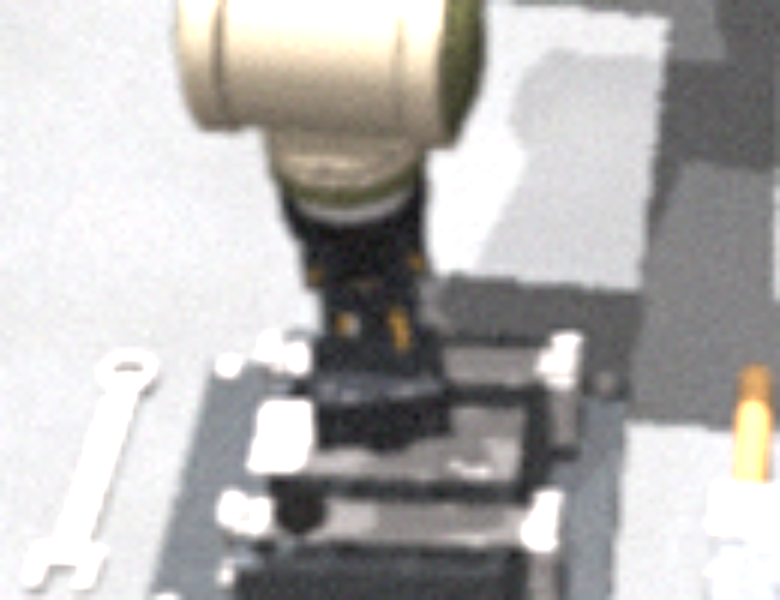

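The back-off computes to 1.563 rad from the stop, and an independent estimate from the rib gives about 1.60. I'll settle and recheck before handing in.

Emit:
drive_tool(
  deltas=[
    [[0,0,0],[0,0,0],0.03],
    [[0,0,0],[0,0,0],0.03],
    [[0,0,0],[0,0,0],0.03],
  ],
)

```text
time: 16.75
eef_pos: [560.7, -170.3, 42.0]
tool_rot: [[0.202, 0.979, 0.0], [0.979, -0.202, 0.002], [0.002, 0.0, -1.0]]
contact_force: [-0.5, 5.9, 5.4]
width: 0.496
```

```bash
python3 st.py; python3 - <<'E'
from h import *
from bench import vision
c=vision.read_camera("wrist")
for s in(-60,60):
  for q in (0,.1): print(s,q,projf(c,M2W(POSE,[pad(s,q),(s,92,61),[s,92-80*np.cos(q),61+80*np.sin(q)]])).round(0).tolist())
t0=np.load("top0.npz")["image"].astype(int); t1=vision.read_camera("top")["image"].astype(int)
d=np.abs(t1-t0).max(2)
for n,(x0,y0,x1,y1) in dict(brush=(258,146,298,180),wrench=(388,208,420,276),bowl=(445,165,500,215),tin=(440,243,485,278),scraper=(95,180,130,290)).items(): print(n,np.median(d[y0:y1,x0:x1]),(d[y0:y1,x0:x1]>60).sum())
E
```

```text
16.75 [ 560.69 -170.3    42.03] turned 1.3543 F [-0.5  5.9  5.4] M [0.889 0.073 0.135] q6 -0.2951 tau6 0.09 w 0.496
-60 0 [[174.0, 288.0], [209.0, 59.0], [184.0, 208.0]]
-60 0.1 [[168.0, 298.0], [209.0, 59.0], [180.0, 212.0]]
60 0 [[366.0, 324.0], [433.0, 115.0], [392.0, 250.0]]
60 0.1 [[372.0, 335.0], [433.0, 115.0], [396.0, 256.0]]
brush 5.0 0
wrench 5.0 74
bowl 4.0 0
tin 5.0 0
scraper 5.0 1
```

```bash
python3 -c "
from bench import arm
print(arm.hand_in())"; python3 st.py
```

```text
the job is handed in; nothing more can be done
None
the job is handed in; nothing more can be done
```

The job is handed in at about 17 s of the 72 s. Both straps are shut, the nut is bottomed and backed off about a quarter turn, and the gripper is still holding it.

- **Straps:** I pressed the near one, then the far one. Each resisted with about 12 N, then the force fell to about 0 as the clip snapped. The wrist pictures show both lying flat, with pads where the fit puts them when shut.
- **Nut:** I screwed it clockwise about 2.87 rad until the moment jumped from 0.1 to about 1.05 N m, where the fingers slipped a little.
- **Back-off:** The turn angle, corrected for slip from the knurl shift, gives 1.56 rad, against 1.57 asked. A rougher estimate from the rib gives about 1.60. The fingers hold it with 30 N at about 43 mm.
- **Other things on the table:** In the top view the brush, bowl, tin and scraper did not change. Some pixels around the wrench changed, most likely the arm or its shadow, since the wrench looks in place. I did not measure the collar or the bar against their start positions.
- **What disagreed:** The real fingertips were about 34 mm higher than the reported TCP position implies. I worked from the force and the pictures instead. I did not find the cause.

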